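# Set up a shaft run-out check on the granite plate

## Task

Set up the run-out check on the granite plate: stand the two larger, equal vee blocks on the plate and lay the flanged shaft level in them, in line with the end stop and square to it, with one block under the middle of the plain journal on either side of the flange, the threaded stub pointing away from the stop, and the plain end within about a centimetre of the stop's button. Then stand the dial gauge on the plate behind the shaft (on the side away from the robot), its arm square across the shaft and its plunger directly above the middle of the flange, without knocking it against the shaft. Set everything down gently, and leave the small odd vee block and the round bubble level where they are.

Things in the scene. Friction and masses are not known exactly. Their poses are not given: they have to be found in the camera images.
- vee_a_mid (a point): One of two equal, larger steel vee blocks (matched pair, interchangeable with vee_b): 30 mm long, 48 wide, 40 high, flat sides, with an open 90 degree groove 15 deep and 30 wide at the top along its length. Point: its centre, 20 above its underside. x along the groove, y across (grip across the 48 mm), z up.
- vee_b_mid (a point): One of two equal, larger steel vee blocks (matched pair, interchangeable with vee_a): 30 mm long, 48 wide, 40 high, flat sides, with an open 90 degree groove 15 deep and 30 wide at the top along its length. Point: its centre, 20 above its underside. x along the groove, y across (grip across the 48 mm), z up.
- vee_small_mid (a point): The odd, small steel vee block, 22 long x 34 wide x 26 high, not used in this job: leave it where it is. The point is its centre, half-way up.
- shaft_mid (a point): Steel shaft, 0.6 kg, lying level in a rest. Point: on its axis, mid-flange (diameter 40, 20 mm thick; grip across it). x along the axis to the plain end at x=+75; y, z roll with it. Journals (diameter 22) run from the flange to x=+75 and -75, middles at x=+45 and -45; threaded stub (diameter 14) to x=-105. In the larger vee blocks its axis is 40.6 above their underside.
- gauge_grip (a point): Dial gauge on column stand, 0.55 kg, upright. Point: column axis, 145 mm above its underside; z up. Column 18 (x) by 14 (y) mm, free from 105 to its top at 165: grip across the 14. Base 22 high, x -27 to +37, y -25 to +25. Arm, 92 up, goes to -x with the dial (diameter 40, top at 139); plunger tip at x=-65, y=0, 66.6 above the underside.
- plate_top (a point): Dark granite surface plate, 200 (its x) x 300 (its y) x 50 high, fixed. The point is the centre of its top face; its x points away from the robot, y to the robot's left, z up.
- stop_mid (a point): End stop fixed on the plate near its left or right end: grey block 44 (x) by 24 (y) by 60 mm high, axes as the plate's. Point: its middle, 40.6 above the plate, level with a shaft lying in the vee blocks. A steel button on each y side at this height; its face is 15 from the point. The shaft goes along y on the side towards the plate's middle, in line with the button.
- level: Round brass bubble level, diameter 40, 12 high, lying on the plate near the end opposite the stop: leave it there. Origin at the centre of its underside.
- rest: Wooden rest in which the shaft lies at first: fixed, 150 (x) x 64 (y), two upright notched boards 16 thick at x = +50 and -50, 44 high, on a base 10 thick. Origin at the centre of its underside; the shaft lies along its x.
Not all that is in view belongs to the job. What is shaped like the part that bears vee_b_mid but green or pink is not meant.

How it is judged:
At the end, for the whole second after the job is handed in: Pair of blocks flat on plate, 45 mm (+-12) either side of flange; shaft level in both, square (8 deg), in line with the stop (12 mm), plain end within 12 mm of the button; gauge upright on plate, far side, square (14 deg), plunger within 11 mm of the flange's middle; all at rest (((x of vee_a_mid in the frame of shaft_mid between 0.033 and 0.057 m and x of vee_b_mid in the frame of shaft_mid between -0.057 and -0.033 m) or (x of vee_b_mid in the frame of shaft_mid between 0.033 and 0.057 m and x of vee_a_mid in the frame of shaft_mid between -0.057 and -0.033 m)) and z of vee_a_mid in the frame of plate_top between 0.017 and 0.023 m and angle between each of vee_a_mid, vee_b_mid, gauge_grip's own z axis and vertical below 0.05 rad and linear speed of each of vee_a, vee_b, shaft, gauge below 0.02 m/s and z of vee_b_mid in the frame of plate_top between 0.017 and 0.023 m and z of shaft_mid in the frame of plate_top between 0.0376 and 0.0436 m and angle between shaft_mid's own x axis and vertical between 1.53 and 1.612 rad and angle between the x axis of shaft_mid and the y axis of plate_top, either way round below 0.14 rad and x of stop_mid in the frame of shaft_mid between 0.08 and 0.102 m and x of shaft_mid in the frame of stop_mid between -0.012 and 0.012 m and x of shaft_mid in the frame of gauge_grip between -0.076 and -0.054 m and y of shaft_mid in the frame of gauge_grip between -0.011 and 0.011 m and z of gauge_grip in the frame of plate_top between 0.142 and 0.148 m and x of gauge_grip in the frame of stop_mid above 0.045 m and angle between the x axis of gauge_grip and the x axis of plate_top, either way round below 0.25 rad); the robot touches nothing.
It fails at once if the small odd vee block is moved by more than 20 mm (distance of vee_small_mid from where it was at the start of the episode above 0.02 m).
It fails at once if the bubble level is moved by more than 20 mm (distance of level from where it was at the start of the episode above 0.02 m).
It fails at once if a vee block, the shaft or the gauge is let go in the air and falls (about 8 mm or more) ((linear speed of vee_a above 0.4 m/s and contact force between the fingers and vee_a below 0.05 N) or (linear speed of vee_b above 0.4 m/s and contact force between the fingers and vee_b below 0.05 N) or (linear speed of shaft above 0.4 m/s and contact force between the fingers and shaft below 0.05 N) or (linear speed of gauge above 0.4 m/s and contact force between the fingers and gauge below 0.05 N)).
It fails at once if the gauge is knocked against the shaft (over 10 N) (contact force between gauge and shaft above 10 N).
It also fails if it takes over 112 s, if anything falls off the work surface, if the arm or the gripper's body presses on something with over 40 N, if the wrist force passes 120 N, or if a joint passes its speed limit or range.

## Robot

A 6-joint arm with a two-finger parallel gripper is mounted at the origin on the work surface. World frame = base frame: x ahead of the robot, y to its left, z up, the work surface at z = 0. Lengths are in m, angles in rad, forces in N, time in s.
With the tool pointing down it reaches from about 0.325 to 0.9 m from the base axis. Payload 6.1 kg.
Tool frame: the origin (TCP) lies between the finger pads; the fingertips stand 11 mm ahead of it and the grasp point (between the pads) lies 8 mm behind it; z points along the fingers, y is the direction in which the jaws open and shut (so a half turn about z gives the same grasp; the last joint's range is limited). The gripper opens to 87 mm and grips with 3 to 60 N. Pads are 19 mm wide; open, the fingers measure 117 mm over their backs; the gripper's body (75 mm by 190 mm) begins 51 mm behind the grasp point.
Start: joints at [1.163, 0.22, 1.526, -0, 1.395, -0.126], TCP at [0.174, 0.6, 0.234] pointing down, gripper open.
Joint ranges: [-2.98, 2.98], [-0.91, 2.08], [0.09, 2.57], [-1.24, 4.39], [0.2, 2.65], [-2.68, 2.68]. Speed limits (rad/s): [2.57, 2.57, 3.01, 3.14, 3.14, 3.14].

## Interface

Orientations are given as a unit quaternion [w, x, y, z].
In Python, from bench import bot gives the robot as it stands. The module is installed in compiled form; this text tells all that it offers.
- The arm moves only by the shell command python3 -m crank 'ROWS' [FORCE]. ROWS is JSON, a list of rows, each a list of 7 numbers: the turn, a rotation vector about the tool's x, y, z in units of 90 degrees (1.0 is 90 degrees), then the shift along the tool's x, y, z in units of 0.25 m (1.0 is 0.25 m), then the opening in per cent of the stroke, from 0 (shut) to 100 (fully open). In form: [[ax, ay, az, dx, dy, dz, gripper], ...]. A call has 1 to 5 rows; each row is the pose to reach, as a shift and turn from the pose commanded when the call began, along the tool's axes at that moment; what a row does not reach only later rows make up. A row lasts 1/8 s, in which the tool goes at most 62.5 mm and 10.7 degrees, less where a joint would pass 70% of its speed; a pose out of reach is approached as far as the arm can. A call with a number of a shift or a turn outside -1 to 1 is refused whole. A call with a gripper value outside its range is refused whole. The fingers move at their own pace and stop on an object; FORCE is the grip in N (left out, the last holds). Time passes only in rows, so rows that repeat a pose let the fingers close. It gives the time, the measured TCP pose, the force and the opening at its end, in the units of the state.
- bot.get_obs(): the state, without advancing time (a new reading comes with each control period).
- bot.grab_frame(name): name is "scene" or "top"; returns a dict with "img" (420x560x3 uint8, blue, green, red), "K" (3x3 intrinsics, pixels), "k1" (the pictures are not rectified: a ray, as slopes to the right and down, at radius r is drawn at 1 + k1 r^2 times it, then the intrinsics apply), "R" (3x3) and "t" (3): a world point X has camera coordinates R X + t. Camera axes: x right, y down, z forward; pixel columns grow to the right and rows downward; lengths in m; the calibration is good to about 2 mm. A picture is of the moment at which its call begins. There is no depth.
- bot.sign_off(): hands the job in, once; it reports no verdict.
The state is a dict: "t": time; "joint_pos": joint angles; "qvel": joint speeds; "effort": joint torques, N m; "tcp_pos": TCP position; "tool_rot": TCP orientation; "ft_force": force on the tool from outside, world axes, zero at the start; "ft_torque": the same for the moment, N m; "opening": finger opening in m.
Only numpy, scipy, OpenCV 4.12 (cv2) and the standard library are available. Lean on these libraries where they do the work, as an engineer would, in place of code of your own. Each camera call takes 0.05 s, during which the arm holds its last target.

## Working session

There is one attempt and no reset: what is moved stays moved. The work goes in short steps, Python scripts to look and compute and a shell command to move; the robot and the scene stay as the last step left them, time stands still between calls to the robot, and variables do not carry over. Pictures are saved under pics/ and viewed, and the job is handed in when it is done.

```bash
mkdir -p pics; ls; python3 - <<'E'
from bench import bot
import cv2
for n in("scene","top"):
    f=bot.grab_frame(n); cv2.imwrite(f"pics/{n}0.png",f["img"]); print(n,f["K"],f["k1"],f["R"],f["t"])
print(bot.get_obs())
E
```

```text
pics
scene [[438.38454335   0.         279.28713327]
 [  0.         438.38454335 206.58510951]
 [  0.           0.           1.        ]] 0.0356585600272795 [[-0.28135052  0.95948008 -0.01548746]
 [ 0.78641549  0.22129363 -0.57669732]
 [-0.54990231 -0.17443367 -0.81681108]] [ 0.08972516 -0.3918213   1.35198185]
top [[463.81880609   0.         273.72045464]
 [  0.         463.81880609 211.426675  ]
 [  0.           0.           1.        ]] -0.1259047932841008 [[-5.22359657e-04 -9.99998016e-01  1.92233703e-03]
 [-9.94894160e-01  3.25684694e-04 -1.00923262e-01]
 [ 1.00922436e-01 -1.96524012e-03 -9.94892356e-01]] [0.05456167 0.55111595 1.24498662]
{'t': 0.1, 'joint_pos': array([ 1.16289381e+00,  2.21172613e-01,  1.52747456e+00,  1.96019298e-08,
        1.39470471e+00, -1.26113025e-01]), 'qvel': array([-4.91464623e-04, -4.67059148e-04, -5.36059667e-04, -6.16861535e-06,
        1.61568530e-04, -3.04867982e-04]), 'effort': array([ 7.70976076e-04, -4.95946777e+01, -3.88518977e+01,  7.01984670e-02,
        5.15435636e-02, -8.50708534e-05]), 'tcp_pos': array([0.17359543, 0.59985353, 0.23254265]), 'tool_rot': array([-2.32091123e-04,  1.40428996e-01,  9.90090361e-01, -8.48437724e-04]), 'ft_force': array([-0.04911034, -0.99868131, -0.46599432]), 'ft_torque': array([-0.06383098,  0.06965789,  0.01282371]), 'opening': 0.08745597007643797}
```

View pics/scene0.png

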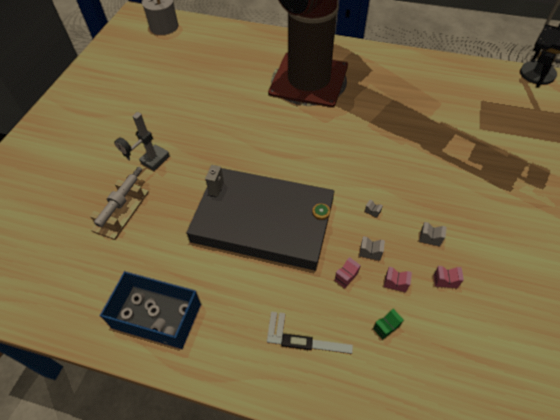

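View pics/top0.png

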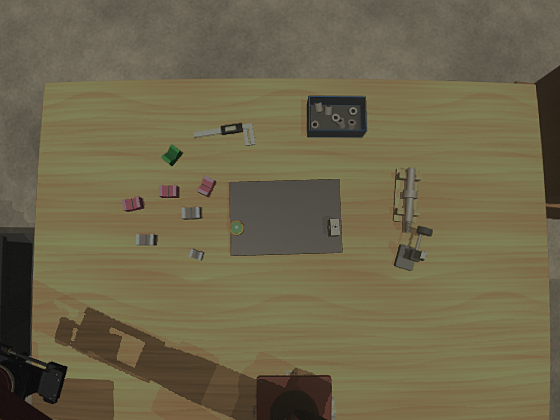

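The top view shows the plate at (285,217), the stop at (334,227), the level at (236,227), the large vees at (191,213) and (146,239), and the small vee at (196,254). The shaft is at (410,195) and the gauge at (405,258). I'll zoom in next.

```bash
cat > h.py <<'E'
import numpy as np, cv2
from bench import bot
def ray(f,u,v):
    K=f["K"];k=f["k1"]
    x=(u-K[0,2])/K[0,0];y=(v-K[1,2])/K[1,1]
    rd=np.hypot(x,y);r=rd
    for _ in range(30): r=rd/(1+k*r*r)
    s=r/rd if rd>0 else 1
    d=f["R"].T@np.array([x*s,y*s,1]); o=-f["R"].T@f["t"]
    return o,d
def onz(f,u,v,z):
    o,d=ray(f,u,v); return o+d*(z-o[2])/d[2]
def tri(f1,p1,f2,p2):
    o1,d1=ray(f1,*p1);o2,d2=ray(f2,*p2)
    a=np.linalg.lstsq(np.c_[d1,-d2],o2-o1,rcond=None)[0]
    A=o1+d1*a[0];B=o2+d2*a[1]
    return (A+B)/2,np.linalg.norm(A-B)
def proj(f,X):
    c=f["R"]@np.array(X,float)+f["t"];x,y=c[0]/c[2],c[1]/c[2]
    s=1+f["k1"]*(x*x+y*y)
    return f["K"][0,0]*x*s+f["K"][0,2],f["K"][1,1]*y*s+f["K"][1,2]
def crop(f,u0,v0,w,h,z,fn):
    im=cv2.resize(f["img"][v0:v0+h,u0:u0+w],None,fx=z,fy=z,interpolation=cv2.INTER_CUBIC)
    im=cv2.convertScaleAbs(im,alpha=1.5,beta=15)
    for i in range(0,w,10):
        cv2.line(im,(i*z,0),(i*z,5 if i%50 else 12),(0,255,255),1)
        if i%20==0: cv2.putText(im,str(u0+i),(i*z,18),0,.35,(0,255,255),1)
    for i in range(0,h,10):
        cv2.line(im,(0,i*z),(5,i*z),(0,255,255),1)
        if i%20==0: cv2.putText(im,str(v0+i),(6,i*z+4),0,.35,(0,255,255),1)
    cv2.imwrite("pics/"+fn,im)
E
python3 - <<'E'
from h import *
s=bot.grab_frame("scene");t=bot.grab_frame("top")
import pickle; pickle.dump((s,t),open("f0.pkl","wb"))
crop(t,125,140,125,125,6,"tv.png".replace("tv","tvee")) if 0 else crop(t,125,170,130,95,6,"tvee.png")
crop(t,380,155,70,120,5,"tsh.png")
crop(s,85,105,90,130,4,"ssh.png")
crop(s,330,190,130,70,6,"svee.png")
crop(s,185,160,155,110,5,"spl.png")
E
```

```text
(no output)
```

View pics/tvee.png

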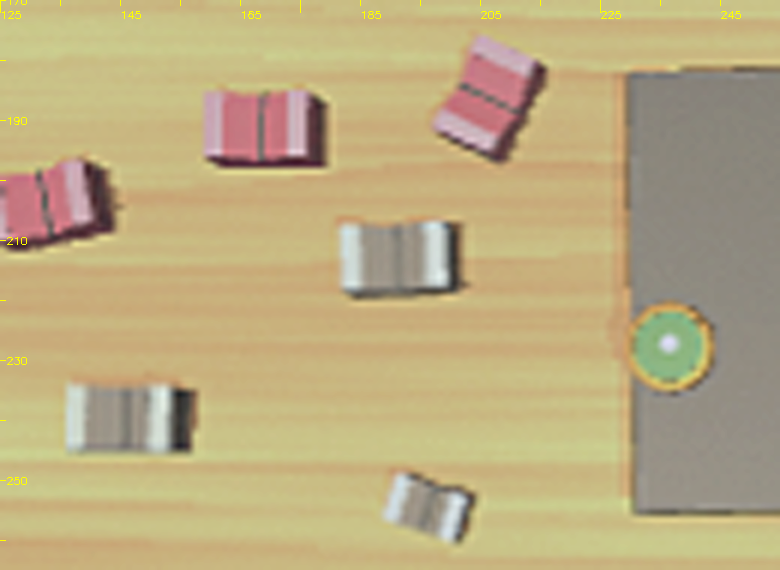

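View pics/tsh.png

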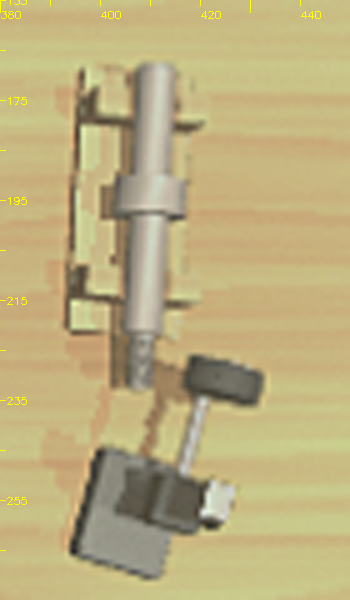

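View pics/ssh.png

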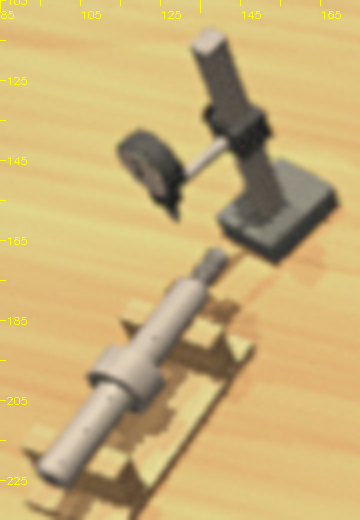

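View pics/svee.png

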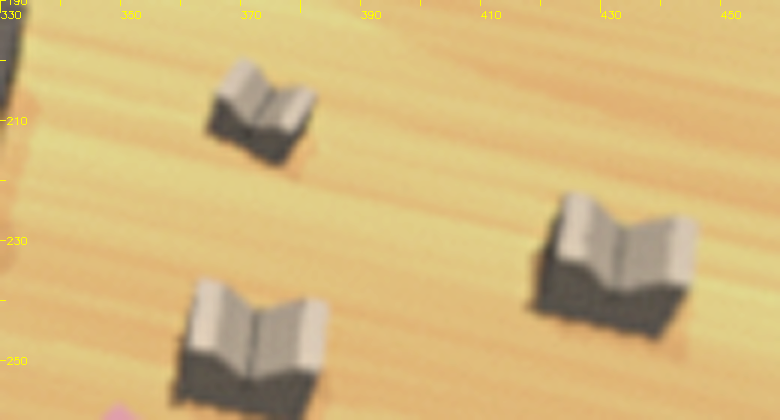

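View pics/spl.png

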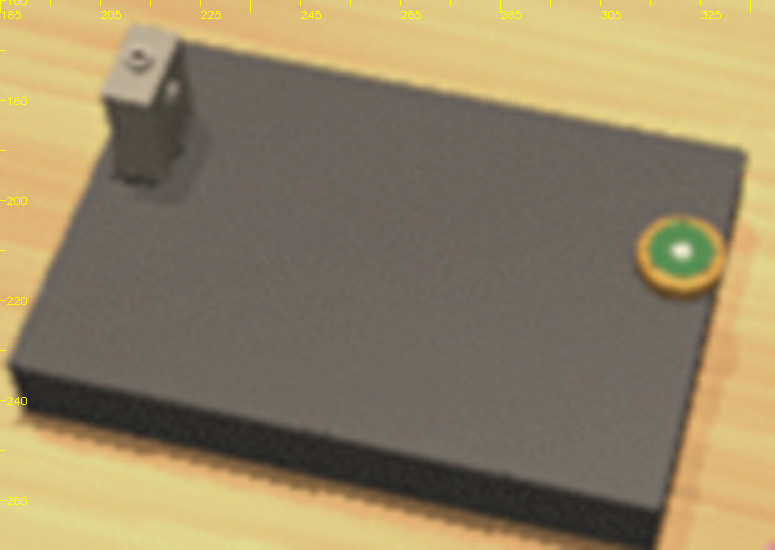

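```bash
python3 - <<'E'
from h import *
import pickle; s,t=pickle.load(open("f0.pkl","rb"))
np.set_printoptions(precision=4,suppress=True)
P=lambda *a: print(*a)
for c in [(229.7,182),(340.2,180),(342.2,254),(230.6,255.5)]: P("platecorner",onz(t,*c,.05))
for c in [(221,168.5),(333,190.5),(318,262),(187,233)]: P("platecorner sc",onz(s,*c,.05))
g=cv2.cvtColor(t["img"],cv2.COLOR_BGR2GRAY)
hsv=cv2.cvtColor(t["img"],cv2.COLOR_BGR2HSV)
# low-saturation bits (tops) left of plate
m=((hsv[...,1]<70)&(hsv[...,2]>85)).astype(np.uint8)
m[:, 228:]=0; m[:190]=0;m[265:]=0;m[:,:120]=0
n,l,st,ce=cv2.connectedComponentsWithStats(m)
for i in range(1,n):
    if st[i,4]<20: continue
    r=cv2.minAreaRect(np.argwhere(l==i)[:,::-1].astype(np.float32)); P("top comp",st[i],ce[i],r, onz(t,*ce[i],.035))
crop(t,318,205,40,40,15,"tstop.png")
# vee top corners, manual
for nm,cs in {"v1":[(182,207),(200,206.8),(199.4,218.2),(182,218.7)],"v2":[(136.4,234),(153.8,234),(153.4,245),(136.2,245)]}.items():
    W=[onz(t,*c,.04) for c in cs]; P(nm,np.mean(W,0),[np.linalg.norm(W[i]-W[i-1]) for i in range(4)], (W[1]-W[0])[:2])
for nm,cs in {"v1":[(363.3,237),(384.3,240),(381.5,251.5),(361,247.5)],"v2":[(423.5,222),(445.2,226),(443.5,236.5),(422,233)]}.items():
    W=[onz(s,*c,.04) for c in cs]; P(nm,"sc",np.mean(W,0),[np.linalg.norm(W[i]-W[i-1]) for i in range(4)], (W[1]-W[0])[:2])
P("small", onz(t,196,254,.02), "level",onz(t,236.7,227.5,.062),onz(s,320,210,.062))
E
```

```text
platecorner [0.6293 0.174  0.05  ]
platecorner [ 0.6349 -0.1268  0.05  ]
platecorner [ 0.4341 -0.1292  0.05  ]
platecorner [0.4304 0.1698 0.05  ]
platecorner sc [ 0.4466 -0.112   0.05  ]
platecorner sc [0.4389 0.1688 0.05  ]
platecorner sc [0.6341 0.1789 0.05  ]
platecorner sc [ 0.643  -0.1184  0.05  ]
top comp [197 190  11   5  30] [202.1333 191.7333] ((201.97413635253906, 191.5603790283203), (10.373208999633789, 2.888741970062256), 23.198591232299805) [0.6049 0.2511 0.035 ]
top comp [136 197   4  10  30] [137.5 201.5] ((137.5, 201.50001525878906), (9.41357421875, 2.7456257343292236), 78.69007110595703) [0.5781 0.4308 0.035 ]
top comp [122 200   4  11  31] [123.5161 204.6774] ((123.57691192626953, 204.88461303710938), (10.198039054870605, 2.7456257343292236), 78.69007110595703) [0.5693 0.4702 0.035 ]
top comp [181 207  10  12  97] [185.5258 212.3402] ((185.5, 212.5), (11.0, 9.0), 90.0) [0.548 0.296 0.035]
top comp [192 207   8  11  78] [195.141  212.1538] ((195.5, 212.0), (10.0, 7.0), 90.0) [0.5485 0.2694 0.035 ]
top comp [136 234  18  12 171] [143.9591 239.5263] ((144.5, 239.5), (1
[... 320 characters left out ...]
64(0.031240802876156916), np.float64(0.04776773477923015)] [ 0.0005 -0.0495]
v2 [0.4731 0.4057 0.04  ] [np.float64(0.030049734772393134), np.float64(0.04845523161586947), np.float64(0.029974558152664893), np.float64(0.04780752928756534)] [ 0.0001 -0.0485]
v1 sc [0.5525 0.2828 0.04  ] [np.float64(0.02791819801413665), np.float64(0.046012655981745754), np.float64(0.030635902692699883), np.float64(0.04442597945145315)] [-0.005   0.0457]
v2 sc [0.4778 0.407  0.04  ] [np.float64(0.030491535316457593), np.float64(0.0473981703519893), np.float64(0.029127376058988748), np.float64(0.046188438366143884)] [-0.0023  0.0473]
small [0.4344 0.2679 0.02  ] level [0.5047 0.153  0.062 ] [0.5104 0.1533 0.062 ]
```

View pics/tstop.png

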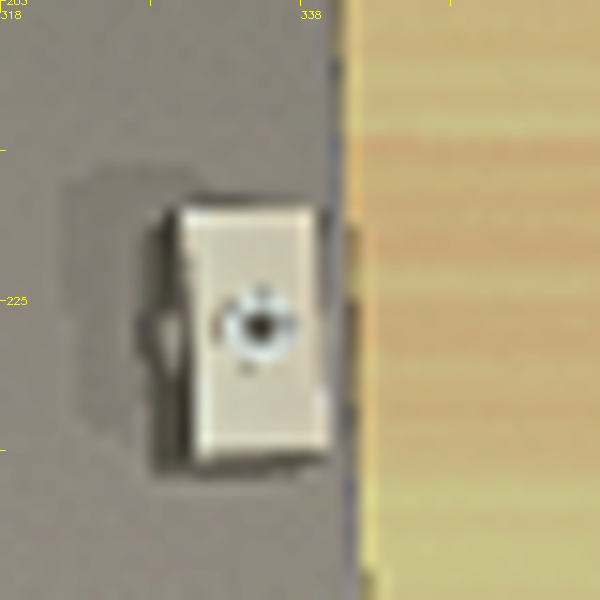

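```bash
python3 - <<'E'
from h import *
import pickle; s,t=pickle.load(open("f0.pkl","rb"))
np.set_printoptions(precision=4,suppress=True)
def edge(f,pts,z,half=5):
    # pts: p0,p1 approx edge; find max gradient perpendicular, fit line in world
    g=cv2.GaussianBlur(f["img"],(3,3),0).astype(float)
    g=f["img"][...,2].astype(np.float32)
    p0,p1=map(np.array,pts);d=(p1-p0)/np.linalg.norm(p1-p0);n=np.array([-d[1],d[0]])
    out=[]
    for a in np.linspace(.08,.92,60):
        c=p0+a*(p1-p0);k=np.arange(-half,half+.01,.25)
        q=c+k[:,None]*n
        v=cv2.remap(g,q[:,0:1].astype(np.float32),q[:,1:2].astype(np.float32),1).ravel()
        gr=np.abs(np.gradient(cv2.GaussianBlur(v[None],(1,1),0).ravel()));
        i=gr.argmax(); w=gr[max(0,i-3):i+4]; out.append(q[max(0,i-3):i+4].T@w/w.sum())
    W=np.array([onz(f,*o,z)[:2] for o in out])
    L=cv2.fitLine(W.astype(np.float32),cv2.DIST_HUBER,0,.001,.001).ravel()
    return L
def isect(a,b):
    A=np.c_[a[:2],-b[:2]];k=np.linalg.solve(A,b[2:]-a[2:]);return a[2:]+k[0]*a[:2]
for f,cs in ((t,[(229.2,181.5),(339.7,179.5),(341.7,253.5),(230.1,255)]),(s,[(220.5,168),(332.5,190),(317.5,261.5),(186.5,232.5)])):
    L=[edge(f,(cs[i],cs[(i+1)%4]),.05,3) for i in range(4)]
    C=[isect(L[i-1],L[i]) for i in range(4)]
    print([np.degrees(np.arctan(l[1]/l[0])) for l in L]); print(np.array(C),np.mean(C,0),[np.linalg.norm(C[i]-C[i-1]) for i in range(4)])
# stop top
c=lambda x,y,u0,v0,z:(u0+x/z-.5,v0+y/z-.5)
cs=[c(*p,318,205,15) for p in [(180,208),(316,206),(331,456),(198,462)]]
W=[onz(t,*p,.11) for p in cs];print("stop",np.mean(W,0),[np.linalg.norm(W[i]-W[i-1]) for i in range(4)])
cs=[c(*p,185,160,5) for p in [(133,25),(183,38),(153,106),(104,96)]]
W=[onz(s,*p,.11) for p in cs];print("stop s",np.mean(W,0),[np.linalg.norm(W[i]-W[i-1]) for i in range(4)])
E
```

```text
[np.float32(-88.3492), np.float32(1.6181093), np.float32(-88.39238), np.float32(1.7738408)]
[[ 0.6314  0.178 ]
 [ 0.64   -0.1235]
 [ 0.4378 -0.1292]
 [ 0.4293  0.1718]] [0.5346 0.0243] [np.float32(0.20213969), np.float32(0.30169034), np.float32(0.20236622), np.float32(0.30114084)]
[np.float32(-88.29398), np.float32(1.808885), np.float32(-88.3087), np.float32(0.2101261)]
[[ 0.4439 -0.1236]
 [ 0.4351  0.1725]
 [ 0.634   0.1788]
 [ 0.6429 -0.1229]] [0.539  0.0262] [np.float32(0.1989553), np.float32(0.29625735), np.float32(0.19896533), np.float32(0.30180836)]
stop [ 0.5034 -0.1016  0.11  ] [np.float64(0.043574775937115215), np.float64(0.023400669101483675), np.float64(0.042893181565445575), np.float64(0.022839649291801975)]
stop s [ 0.5087 -0.0996  0.11  ] [np.float64(0.04295588838150525), np.float64(0.02508570958591299), np.float64(0.041167580353344745), np.float64(0.023405881438890046)]
```

```bash
cat > g.py <<'E'
import sys,numpy as np
from scipy.spatial.transform import Rotation as Ro
from bench import bot
# usage: g.py x y z psi_deg  (psi = world angle of tool y)
o=bot.get_obs();q=np.array(o["tool_rot"]);R=Ro.from_quat(q[[1,2,3,0]])
x,y,z,psi=map(float,sys.argv[1:5])
p=np.radians(psi);Y=np.array([np.cos(p),np.sin(p),0]);Z=np.array([0,0,-1.]);X=np.cross(Y,Z)
T=Ro.from_matrix(np.c_[X,Y,Z])
rv=(R.inv()*T).as_rotvec()/(np.pi/2);d=R.inv().apply(np.array([x,y,z])-o["tcp_pos"])/.25
yv=R.as_matrix()[:,1]
print("row",np.round(rv,3).tolist(),np.round(d,3).tolist(),"norm_mm %.0f deg %.0f"%(np.linalg.norm(d)*250,np.linalg.norm(rv)*90))
print("t %.2f tcp %s psi %.1f open %.1f F %s j %s"%(o["t"],np.round(o["tcp_pos"],4),np.degrees(np.arctan2(yv[1],yv[0])),o["opening"]*1e3,np.round(o["ft_force"],1),np.round(o["joint_pos"],2)))
E
python3 g.py .5495 .2815 .12 91.7
```

```text
row [-0.001, -0.0, -0.198] [-1.798, -0.805, 0.452] norm_mm 505 deg 18
t 0.20 tcp [0.1737 0.6    0.2328] psi 73.9 open 87.1 F [0.1 0.8 0.5] j [ 1.16  0.22  1.53 -0.    1.39 -0.13]
```

```bash
python3 -m crank '[[0,0,-0.1,-0.9,-0.4,0.1,100],[0,0,-0.198,-0.9,-0.4,0.1,100],[0,0,-0.198,-0.9,-0.4,0.1,100],[0,0,-0.198,-0.9,-0.4,0.1,100],[0,0,-0.198,-0.9,-0.4,0.1,100]]' 30; python3 g.py .5495 .2815 .12 91.7
```

```text
t: 0.82
tcp_pos: [0.3648, 0.4387, 0.2078]
tool_rot: [-0.0, -0.012, 1.0, -0.001]
ft_force: [-0.7, 0.4, -0.6]
opening: 0.0869
row [-0.001, -0.0, -0.004] [-0.724, -0.646, 0.352] norm_mm 258 deg 0
t 0.82 tcp [0.3648 0.4387 0.2078] psi 91.3 open 86.9 F [-0.7  0.4 -0.6] j [ 0.74  0.11  1.7  -0.    1.33 -0.85]
```

```bash
python3 -m crank '[[0,0,-0.004,-0.724,-0.646,0.352,100],[0,0,-0.004,-0.724,-0.646,0.352,100],[0,0,-0.004,-0.724,-0.646,0.352,100],[0,0,-0.004,-0.724,-0.646,0.352,100],[0,0,-0.004,-0.724,-0.646,0.352,100]]' 30; python3 -m crank '[[0,0,0,0,0,0,100],[0,0,0,0,0,0,100]]';python3 g.py .5495 .2815 .12 91.7; python3 - <<'E'
from h import *
t=bot.grab_frame("top");s=bot.grab_frame("scene")
crop(t,140,170,110,90,6,"t1.png");crop(s,320,170,120,100,6,"s1.png")
E
```

```text
t: 1.45
tcp_pos: [0.5486, 0.2834, 0.1184]
tool_rot: [-0.001, -0.016, 1.0, -0.001]
ft_force: [-0.5, 0.1, -0.6]
opening: 0.0873
t: 1.7
tcp_pos: [0.5469, 0.2873, 0.1213]
tool_rot: [0.0, -0.019, 1.0, 0.0]
ft_force: [-0.1, -0.8, 0.1]
opening: 0.0873
row [0.0, 0.0, 0.005] [-0.009, -0.024, 0.005] norm_mm 6 deg 0
t 1.70 tcp [0.5469 0.2873 0.1213] psi 92.1 open 87.3 F [-0.1 -0.8  0.1] j [ 0.36  0.3   1.65  0.    1.19 -1.25]
```

View pics/t1.png

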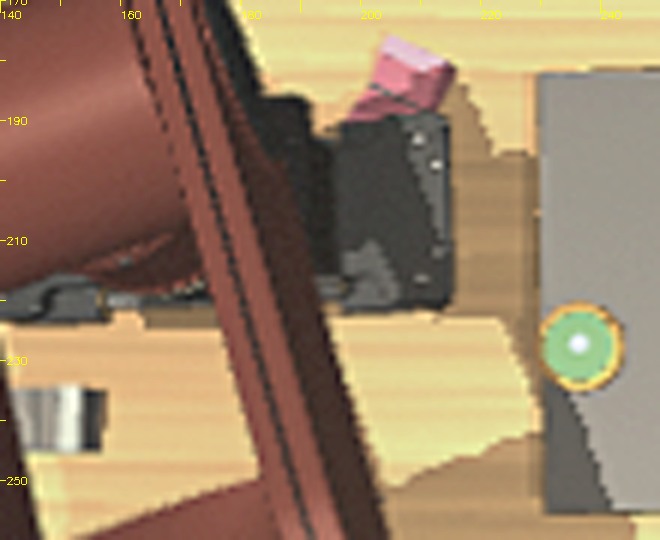

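View pics/s1.png

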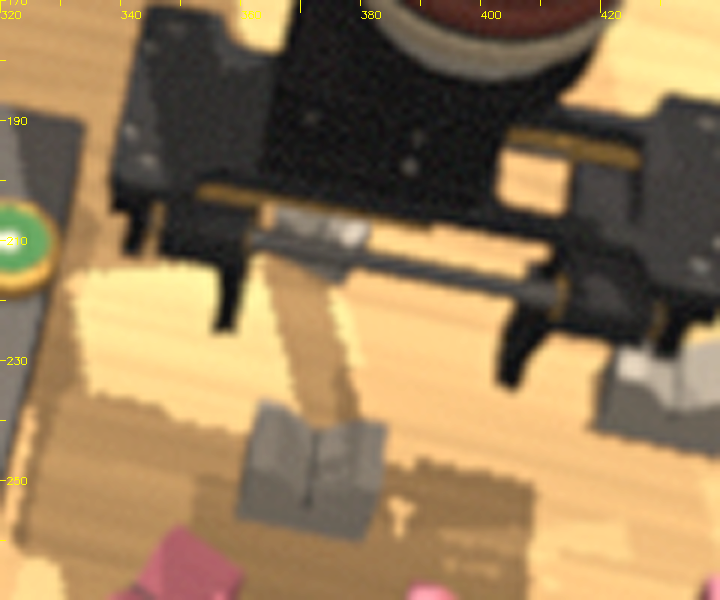

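```bash
python3 -m crank '[[0,0,0,-0.009,-0.024,0.2,100],[0,0,0,-0.009,-0.024,0.35,100],[0,0,0,-0.009,-0.024,0.35,100],[0,0,0,-0.009,-0.024,0.35,100]]';python3 g.py .5495 .2815 .018 91.7; python3 - <<'E'
from h import *
s=bot.grab_frame("scene")
crop(s,330,190,100,80,7,"s2.png")
for d in(-.04,.04): print(proj(s,(.5469,.2873+d,.1103)))
E
```

```text
t: 2.3
tcp_pos: [0.551, 0.2807, 0.0349]
tool_rot: [0.001, -0.018, 1.0, 0.0]
ft_force: [0.3, -0.1, 0.2]
opening: 0.0868
row [0.0, 0.001, 0.004] [0.006, 0.003, 0.068] norm_mm 17 deg 0
t 2.30 tcp [0.551  0.2807 0.0349] psi 92.1 open 86.8 F [ 0.3 -0.1  0.2] j [ 0.34  0.41  1.68  0.    1.04 -1.26]
(np.float64(361.2543157483905), np.float64(220.63579990287934))
(np.float64(399.9690932351857), np.float64(229.48261009500763))
```

View pics/s2.png

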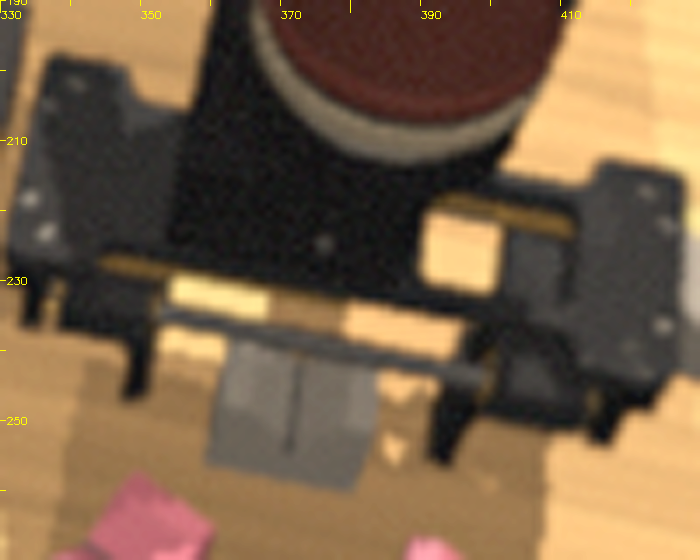

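```bash
python3 -m crank '[[0,0,0,0.006,0.003,0.064,100],[0,0,0,0.006,0.003,0.064,100],[0,0,0,0.006,0.003,0.064,40],[0,0,0,0.006,0.003,0.064,40],[0,0,0,0.006,0.003,0.064,40]]' 30;python3 -m crank '[[0,0,0,0,0,0,40],[0,0,0,0,0,0,40],[0,0,0,0,0,0,40],[0,0,0,0,0,0,40]]' 30; python3 g.py .5495 .2815 .018 91.7
```

```text
t: 2.98
tcp_pos: [0.5489, 0.2804, 0.0173]
tool_rot: [0.0, -0.018, 1.0, 0.0]
ft_force: [-0.6, 0.4, 0.4]
opening: 0.0646
t: 3.48
tcp_pos: [0.5489, 0.2806, 0.0172]
tool_rot: [0.0, -0.018, 1.0, 0.0]
ft_force: [0.1, 2.0, -0.1]
opening: 0.0476
row [0.0, 0.0, 0.004] [-0.003, 0.004, -0.003] norm_mm 1 deg 0
t 3.48 tcp [0.5489 0.2806 0.0172] psi 92.0 open 47.6 F [ 0.1  2.  -0.1] j [ 0.34  0.44  1.69  0.    1.01 -1.26]
```

```bash
python3 -m crank '[[0,0,0,0,0,-0.1,40],[0,0,0,0,0,-0.3,40],[0,0,0.1,0,0,-0.45,40],[0,0,0.2,0,0.1,-0.45,40],[0,0,0.3,0,0.3,-0.45,40]]' 30; python3 g.py .5045 -.0496 .125 1.7
```

```text
t: 4.1
tcp_pos: [0.5463, 0.354, 0.1295]
tool_rot: [-0.0, 0.22, 0.975, -0.001]
ft_force: [0.5, 0.0, -4.3]
opening: 0.0477
row [-0.001, 0.001, 0.698] [-0.542, -1.53, 0.02] norm_mm 406 deg 63
t 4.10 tcp [0.5463 0.354  0.1295] psi 64.6 open 47.7 F [ 0.5  0.  -4.3] j [ 0.45  0.37  1.55 -0.    1.23 -0.67]
```

```bash
python3 -m crank '[[0,0,0.1,-0.1,-0.25,0,40],[0,0,0.2,-0.18,-0.5,0,40],[0,0,0.3,-0.26,-0.75,0,40],[0,0,0.45,-0.33,-0.95,0,40],[0,0,0.55,-0.33,-0.95,0,40]]' 30; python3 -m crank '[[0,0,0,0,0,0,40]]';python3 g.py .5045 -.0496 .125 1.7
```

```text
t: 4.72
tcp_pos: [0.5191, 0.1008, 0.1284]
tool_rot: [-0.001, 0.602, 0.798, -0.002]
ft_force: [-0.9, 2.1, -3.0]
opening: 0.0479
t: 4.85
tcp_pos: [0.5199, 0.1042, 0.1289]
tool_rot: [-0.001, 0.598, 0.801, -0.001]
ft_force: [-0.3, 0.3, -3.8]
opening: 0.0477
row [-0.001, -0.0, 0.165] [-0.572, -0.234, 0.016] norm_mm 155 deg 15
t 4.85 tcp [0.5199 0.1042 0.1289] psi 16.5 open 47.7 F [-0.3  0.3 -3.8] j [ 0.05  0.1   1.87 -0.    1.18 -0.24]
```

```bash
python3 -m crank '[[0,0,0.08,-0.2,-0.08,0.016,40],[0,0,0.165,-0.4,-0.16,0.016,40],[0,0,0.165,-0.572,-0.234,0.016,40],[0,0,0.165,-0.572,-0.234,0.016,40],[0,0,0.165,-0.572,-0.234,0.016,40]]' 30; python3 g.py .5045 -.0496 .0685 1.7
```

```text
t: 5.48
tcp_pos: [0.5051, -0.0477, 0.1252]
tool_rot: [-0.001, 0.696, 0.719, -0.0]
ft_force: [1.0, 0.9, -3.7]
opening: 0.0478
row [-0.001, -0.0, 0.002] [-0.008, -0.002, 0.227] norm_mm 57 deg 0
t 5.47 tcp [ 0.5051 -0.0477  0.1252] psi 1.9 open 47.8 F [ 1.   0.9 -3.7] j [-0.25  0.05  1.93  0.    1.16 -0.28]
```

```bash
python3 -m crank '[[0,0,0,-0.004,0,0.1,40],[0,0,0,-0.004,0,0.2,40],[0,0,0,-0.004,0,0.2,40],[0,0,0,-0.004,0,0.2,40]]' 30; python3 g.py .5045 -.0496 .0672 1.7;  python3 - <<'E'
from h import *
s=bot.grab_frame("scene");t=bot.grab_frame("top")
crop(s,190,140,110,110,6,"s3.png");crop(t,280,180,70,80,7,"t3.png")
E
```

```text
t: 5.98
tcp_pos: [0.5059, -0.0486, 0.0762]
tool_rot: [0.0, 0.696, 0.718, 0.0]
ft_force: [-0.3, 0.6, -3.1]
opening: 0.0477
row [0.0, 0.0, 0.002] [-0.004, -0.006, 0.036] norm_mm 9 deg 0
t 5.97 tcp [ 0.5059 -0.0486  0.0762] psi 1.8 open 47.7 F [-0.3  0.6 -3.1] j [-0.25  0.12  1.96  0.    1.06 -0.28]
```

View pics/s3.png

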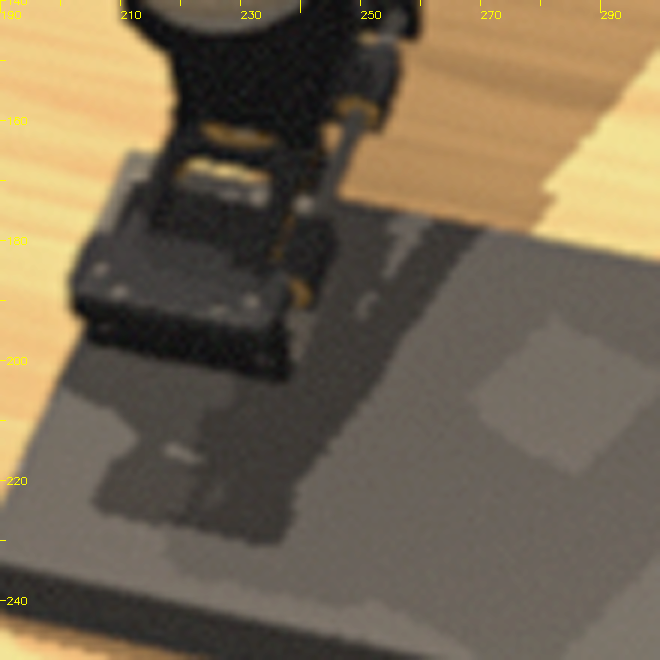

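```bash
python3 -m crank '[[0,0,0,-0.004,-0.006,0.015,40],[0,0,0,-0.004,-0.006,0.028,40],[0,0,0,-0.004,-0.006,0.034,40],[0,0,0,-0.004,-0.006,0.036,40],[0,0,0,-0.004,-0.006,0.036,40]]' 30; python3 g.py .5045 -.0496 .0672 1.7
```

```text
t: 6.7
tcp_pos: [0.5037, -0.0507, 0.0671]
tool_rot: [-0.0, 0.697, 0.718, -0.0]
ft_force: [-5.5, 0.6, 6.2]
opening: 0.0478
row [-0.0, 0.0, -0.0] [0.004, 0.003, -0.0] norm_mm 1 deg 0
t 6.70 tcp [ 0.5037 -0.0507  0.0671] psi 1.7 open 47.8 F [-5.5  0.6  6.2] j [-0.26  0.13  1.97 -0.    1.04 -0.29]
```

```bash
python3 -m crank '[[0,0,0,0,0,0,60],[0,0,0,0,0,0,80],[0,0,0,0,0,0,80],[0,0,0,0,0,0,80]]'; python3 -m crank '[[0,0,0,0,0,-0.05,80],[0,0,0,0,0,-0.15,80],[0,0,0,0,0,-0.35,100],[0,0,0,0,0,-0.35,100]]';python3 g.py .4755 .406 .12 91.7
```

```text
t: 7.2
tcp_pos: [0.5039, -0.0506, 0.0665]
tool_rot: [0.0, 0.697, 0.717, 0.0]
ft_force: [0.0, 0.4, -0.4]
opening: 0.068
t: 7.7
tcp_pos: [0.5073, -0.0514, 0.1596]
tool_rot: [0.004, 0.696, 0.718, 0.002]
ft_force: [-0.2, 0.5, 0.7]
opening: 0.0815
row [0.003, 0.006, -1.0] [1.833, -0.074, 0.153] norm_mm 460 deg 90
t 7.70 tcp [ 0.5073 -0.0514  0.1596] psi 1.7 open 81.5 F [-0.2  0.5  0.7] j [-0.26  0.    1.91  0.    1.22 -0.29]
```

```bash
python3 -m crank '[[0,0,-0.11,0.24,-0.01,0,100],[0,0,-0.22,0.48,-0.02,0,100],[0,0,-0.33,0.72,-0.03,0,100],[0,0,-0.44,0.96,-0.04,0,100],[0,0,-0.5,1,-0.04,0,100]]'; python3 -m crank '[[0,0,0,0,0,0,100]]';python3 g.py .4755 .406 .10 91.7; python3 - <<'E'
from h import *
s=bot.grab_frame("scene");t=bot.grab_frame("top")
import pickle; pickle.dump((s,t),open("f1.pkl","wb"))
crop(s,190,150,110,100,6,"s4.png");crop(t,290,190,60,70,8,"t4.png")
E
```

```text
t: 8.32
tcp_pos: [0.4853, 0.2025, 0.1539]
tool_rot: [-0.0, 0.365, 0.931, 0.0]
ft_force: [-0.7, -0.9, -1.0]
opening: 0.0867
t: 8.45
tcp_pos: [0.4858, 0.1999, 0.1538]
tool_rot: [-0.0, 0.368, 0.93, -0.0]
ft_force: [-1.2, 0.6, -0.1]
opening: 0.0869
row [-0.0, -0.0, -0.499] [0.595, 0.573, 0.215] norm_mm 213 deg 45
t 8.45 tcp [0.4858 0.1999 0.1538] psi 46.8 open 86.9 F [-1.2  0.6 -0.1] j [ 0.24  0.06  1.86 -0.    1.22 -0.58]
```

View pics/s4.png

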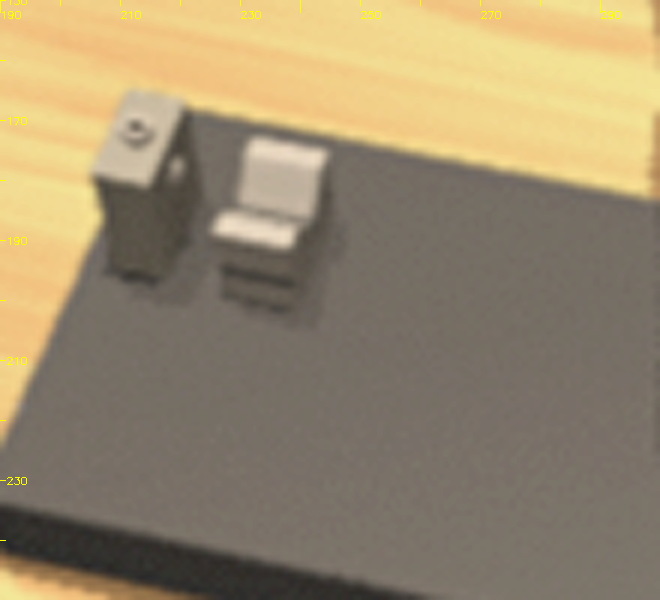

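View pics/t4.png

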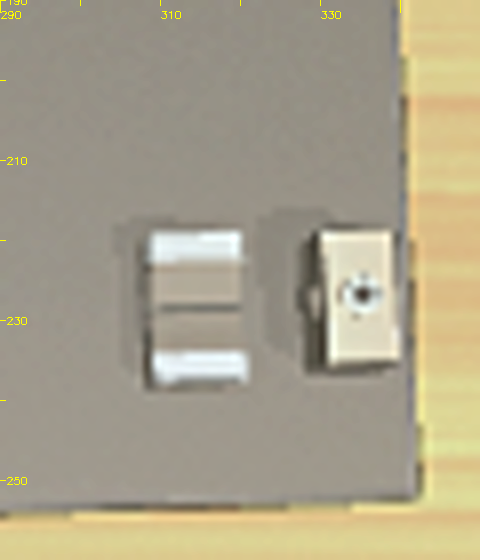

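```bash
python3 - <<'E'
from h import *
import pickle; s,t=pickle.load(open("f1.pkl","rb"))
np.set_printoptions(precision=4,suppress=True)
def q(f,ps,u0,v0,z,h):
    W=np.array([onz(f,u0+x/z-.5,v0+y/z-.5,h) for x,y in ps]);return W.mean(0)[:2],[round(1e3*np.linalg.norm(W[i]-W[i-1])) for i in range(4)]
print("t vee",q(t,[(150,231),(242,229),(247,381),(152,383)],290,190,8,.09))
print("t stop",q(t,[(318,231),(391,230),(400,360),(327,363)],290,190,8,.11))
print("s vee",q(s,[(246,137),(330,149),(297,249),(211,234)],190,150,6,.09))
print("s stop",q(s,[(129,90),(188,103),(152,187),(94,177)],190,150,6,.11))
E
```

```text
t vee (array([ 0.5021, -0.051 ]), [50, 30, 50, 31])
t stop (array([ 0.5039, -0.101 ]), [42, 24, 42, 24])
s vee (array([ 0.5049, -0.051 ]), [49, 34, 50, 34])
s stop (array([ 0.5086, -0.1   ]), [44, 24, 42, 23])
```

```bash
python3 -m crank '[[0,0,-0.1,0.15,0.15,0,100],[0,0,-0.22,0.3,0.3,0,100],[0,0,-0.33,0.45,0.45,0.1,100],[0,0,-0.44,0.595,0.573,0.2,100],[0,0,-0.499,0.595,0.573,0.215,100]]'; python3 -m crank '[[0,0,0,0,0,0,100]]';python3 g.py .4755 .406 .018 91.7
```

```text
t: 9.18
tcp_pos: [0.4748, 0.406, 0.0973]
tool_rot: [-0.002, -0.016, 1.0, -0.001]
ft_force: [0.1, -0.7, -0.2]
opening: 0.0872
t: 9.3
tcp_pos: [0.4764, 0.4042, 0.0992]
tool_rot: [-0.001, -0.013, 1.0, -0.001]
ft_force: [-0.5, -0.6, 0.1]
opening: 0.0869
row [-0.001, -0.001, -0.003] [0.003, 0.008, 0.325] norm_mm 81 deg 0
t 9.30 tcp [0.4764 0.4042 0.0992] psi 91.4 open 86.9 F [-0.5 -0.6  0.1] j [ 0.58  0.35  1.64 -0.    1.16 -1.02]
```

```bash
python3 -m crank '[[0,0,0,0.003,0.008,0.15,100],[0,0,0,0.003,0.008,0.26,100],[0,0,0,0.003,0.008,0.325,100],[0,0,0,0.003,0.008,0.325,100],[0,0,0,0.003,0.008,0.325,60]]'; python3 g.py .4755 .406 .018 91.7; python3 -m crank '[[0,0,0,0,0,0,40],[0,0,0,0,0,0,40],[0,0,0,0,0,0,40],[0,0,0,0,0,0,40],[0,0,0,0,0,0,40]]' 30;python3 g.py .4755 .406 .018 91.7;
```

```text
t: 9.93
tcp_pos: [0.4768, 0.4075, 0.0205]
tool_rot: [0.001, -0.013, 1.0, 0.001]
ft_force: [-0.6, -0.0, 0.2]
opening: 0.0826
row [0.001, 0.001, -0.002] [0.005, -0.006, 0.01] norm_mm 3 deg 0
t 9.93 tcp [0.4768 0.4075 0.0205] psi 91.5 open 82.6 F [-0.6 -0.   0.2] j [ 0.58  0.45  1.66 -0.    1.02 -1.02]
t: 10.55
tcp_pos: [0.4756, 0.4075, 0.0193]
tool_rot: [0.0, -0.014, 1.0, 0.0]
ft_force: [-0.4, 0.8, 1.9]
opening: 0.0476
row [0.0, 0.0, -0.001] [0.0, -0.006, 0.005] norm_mm 2 deg 0
t 10.55 tcp [0.4756 0.4075 0.0193] psi 91.6 open 47.6 F [-0.4  0.8  1.9] j [ 0.58  0.45  1.66  0.    1.02 -1.02]
```

```bash
python3 -m crank '[[0,0,0,0,0,-0.1,40],[0,0,0,0,0,-0.3,40],[0,0,0.1,0,-0.15,-0.45,40],[0,0,0.2,-0.02,-0.35,-0.45,40],[0,0,0.3,-0.03,-0.55,-0.45,40]]' 30;  python3 -m crank '[[0,0,0,0,0,0,40]]';python3 g.py .502 .040 .125 1.7
```

```text
t: 11.18
tcp_pos: [0.4866, 0.2686, 0.1314]
tool_rot: [0.0, 0.222, 0.975, -0.0]
ft_force: [-1.0, -1.0, -3.2]
opening: 0.0476
t: 11.3
tcp_pos: [0.4863, 0.2666, 0.1304]
tool_rot: [-0.001, 0.222, 0.975, -0.001]
ft_force: [0.4, 0.5, -3.4]
opening: 0.0479
row [-0.002, 0.0, 0.696] [-0.449, -0.79, 0.023] norm_mm 227 deg 63
t 11.30 tcp [0.4863 0.2666 0.1304] psi 64.3 open 47.9 F [ 0.4  0.5 -3.4] j [ 0.36  0.15  1.81 -0.    1.19 -0.76]
```

```bash
python3 -m crank '[[0,0,0.11,-0.1,-0.18,0,40],[0,0,0.22,-0.2,-0.36,0,40],[0,0,0.33,-0.3,-0.54,0,40],[0,0,0.45,-0.4,-0.7,0.02,40],[0,0,0.55,-0.449,-0.79,0.023,40]]' 30;  python3 -m crank '[[0,0,0.1,0,0,0,40],[0,0,0.14,0,0,0,40],[0,0,0.14,0,0,0,40]]';python3 g.py .502 .040 .0735 1.7
```

```text
t: 11.92
tcp_pos: [0.5032, 0.0421, 0.1249]
tool_rot: [-0.001, 0.61, 0.792, -0.0]
ft_force: [-0.5, 1.1, -3.7]
opening: 0.0479
t: 12.3
tcp_pos: [0.5033, 0.044, 0.1251]
tool_rot: [-0.001, 0.691, 0.723, -0.0]
ft_force: [-0.2, -0.4, -4.0]
opening: 0.048
row [-0.001, -0.0, 0.01] [-0.016, -0.006, 0.207] norm_mm 52 deg 1
t 12.30 tcp [0.5033 0.044  0.1251] psi 2.6 open 48.0 F [-0.2 -0.4 -4. ] j [-0.07  0.04  1.94  0.    1.16 -0.11]
```

```bash
python3 -m crank '[[0,0,0.01,-0.016,-0.006,0.1,40],[0,0,0.01,-0.016,-0.006,0.2,40],[0,0,0.01,-0.016,-0.006,0.2,40],[0,0,0.01,-0.016,-0.006,0.2,40]]' 30; python3 g.py .502 .040 .0692 1.7
```

```text
t: 12.8
tcp_pos: [0.5028, 0.0397, 0.0764]
tool_rot: [0.0, 0.697, 0.717, 0.0]
ft_force: [0.7, 0.3, -3.4]
opening: 0.0478
row [0.0, -0.0, -0.0] [0.001, -0.003, 0.029] norm_mm 7 deg 0
t 12.80 tcp [0.5028 0.0397 0.0764] psi 1.7 open 47.8 F [ 0.7  0.3 -3.4] j [-0.08  0.11  1.97  0.    1.06 -0.11]
```

```bash
python3 -m crank '[[0,0,0,0,-0.003,0.01,40],[0,0,0,0,-0.003,0.02,40],[0,0,0,0,-0.003,0.026,40],[0,0,0,0,-0.003,0.029,40],[0,0,0,0,-0.003,0.029,40]]' 30; python3 g.py .502 .040 .0692 1.7
```

```text
t: 13.42
tcp_pos: [0.5017, 0.0394, 0.0692]
tool_rot: [0.0, 0.697, 0.717, 0.0]
ft_force: [-4.9, 1.0, 5.6]
opening: 0.0476
row [0.0, 0.0, -0.001] [0.003, 0.001, 0.0] norm_mm 1 deg 0
t 13.43 tcp [0.5017 0.0394 0.0692] psi 1.6 open 47.6 F [-4.9  1.   5.6] j [-0.08  0.12  1.98 -0.    1.05 -0.11]
```

```bash
python3 -m crank '[[0,0,0,0,0,0,60],[0,0,0,0,0,0,80],[0,0,0,0,0,0,80],[0,0,0,0,0,0,80]]'; python3 -m crank '[[0,0,0,0,0,-0.05,80],[0,0,0,0,0,-0.15,80],[0,0,0,0,0,-0.4,100],[0,0,0,0,0,-0.5,100],[0,0,0,0,0,-0.5,100]]';python3 - <<'E'
from h import *
import pickle; s,t=pickle.load(open("f0.pkl","rb"))
np.set_printoptions(precision=4,suppress=True)
c=lambda f,x,y,u0,v0,z,h:onz(f,u0+x/z-.5,v0+y/z-.5,h)
# top crop (380,155,z5); axis height unknown: rest ~? compute at z=.05
for h in(.04,.05,.06):
  print(h,"plain",c(t,155,66,380,155,5,h),"jstart",c(t,143,333,380,155,5,h),"stubend",c(t,139,388,380,155,5,h),"flange",c(t,150,197,380,155,5,h))
cs=lambda x,y,h:c(s,x,y,85,105,4,h)
for h in(.04,.05,.06): print(h,"sc plain",cs(57,470,h),"flange",cs(127,378,h),"stub end",cs(214,257,h))
print(tri(t,(380+150/5-.5,155+197/5-.5),s,(85+127/4-.5,105+378/4-.5)))
E
```

```text
t: 13.92
tcp_pos: [0.5017, 0.0393, 0.0685]
tool_rot: [0.0, 0.697, 0.717, 0.0]
ft_force: [0.8, -0.5, -0.0]
opening: 0.0676
t: 14.55
tcp_pos: [0.5036, 0.0392, 0.1972]
tool_rot: [0.003, 0.697, 0.717, 0.002]
ft_force: [-0.1, 0.2, -0.6]
opening: 0.0855
0.04 plain [ 0.672 -0.326  0.04 ] jstart [ 0.5231 -0.3143  0.04  ] stubend [ 0.4929 -0.3112  0.04  ] flange [ 0.5984 -0.3206  0.04  ]
0.05 plain [ 0.67  -0.323  0.05 ] jstart [ 0.5223 -0.3113  0.05  ] stubend [ 0.4924 -0.3083  0.05  ] flange [ 0.597  -0.3175  0.05  ]
0.06 plain [ 0.668  -0.3199  0.06  ] jstart [ 0.5215 -0.3084  0.06  ] stubend [ 0.4918 -0.3053  0.06  ] flange [ 0.5956 -0.3145  0.06  ]
0.04 sc plain [ 0.6651 -0.3292  0.04  ] flange [ 0.5954 -0.3226  0.04  ] stub end [ 0.4961 -0.316   0.04  ]
0.05 sc plain [ 0.67   -0.3224  0.05  ] flange [ 0.6011 -0.3159  0.05  ] stub end [ 0.503  -0.3094  0.05  ]
0.06 sc plain [ 0.6749 -0.3157  0.06  ] flange [ 0.6069 -0.3093  0.06  ] stub end [ 0.5099 -0.3028  0.06  ]
(array([ 0.5979, -0.3194,  0.0444]), np.float64(0.00040491754357676235))
```

```bash
python3 g.py .599 -.3168 .19 85.4;  python3 - <<'E'
from h import *
s=bot.grab_frame("scene");t=bot.grab_frame("top")
crop(t,260,190,90,70,7,"t5.png")
E
```

```text
row [0.003, 0.003, -0.931] [-1.434, 0.341, 0.032] norm_mm 369 deg 84
t 14.55 tcp [0.5036 0.0392 0.1972] psi 1.6 open 85.5 F [-0.1  0.2 -0.6] j [-0.08 -0.04  1.88  0.    1.3  -0.11]
```

```bash
python3 -m crank '[[0,0,-0.11,-0.2,0.04,0,100],[0,0,-0.22,-0.4,0.08,0,100],[0,0,-0.33,-0.6,0.12,0,100],[0,0,-0.44,-0.75,0.17,0,100],[0,0,-0.55,-0.75,0.17,0,100]]'; python3 -m crank '[[0,0,0,0,0,0,100]]';python3 g.py .599 -.3168 .17 85.4
```

```text
t: 15.28
tcp_pos: [0.5485, -0.1493, 0.1911]
tool_rot: [-0.002, 0.332, 0.943, -0.0]
ft_force: [-0.4, 0.6, 0.7]
opening: 0.0868
t: 15.4
tcp_pos: [0.5481, -0.1469, 0.1912]
tool_rot: [-0.002, 0.334, 0.943, 0.0]
ft_force: [0.6, -0.2, -0.1]
opening: 0.0873
row [0.0, -0.003, -0.383] [-0.587, -0.4, 0.083] norm_mm 179 deg 34
t 15.40 tcp [ 0.5481 -0.1469  0.1912] psi 51.0 open 87.3 F [ 0.6 -0.2 -0.1] j [-0.4   0.12  1.72  0.    1.3  -1.29]
```

View pics/t5.png

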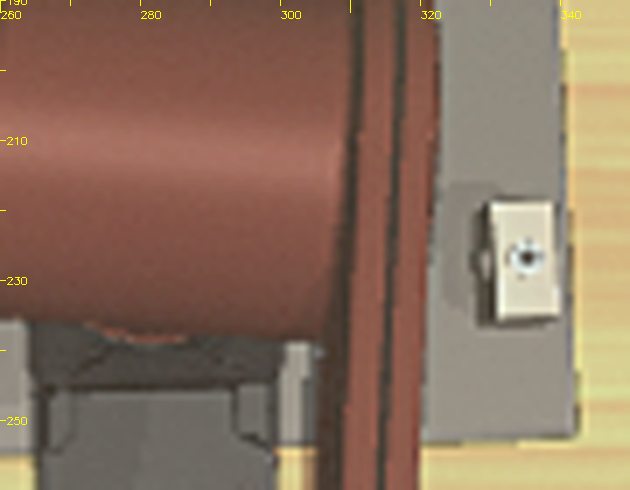

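```bash
python3 -m crank '[[0,0,-0.1,-0.15,-0.1,0,100],[0,0,-0.21,-0.3,-0.2,0,100],[0,0,-0.32,-0.45,-0.3,0.04,100],[0,0,-0.383,-0.587,-0.4,0.083,100],[0,0,-0.383,-0.587,-0.4,0.083,100]]'; python3 -m crank '[[0,0,0,0,0,0,100],[0,0,0,0,0,0,100]]';python3 g.py .599 -.3168 .10 85.4;  python3 - <<'E'
from h import *
s=bot.grab_frame("scene");t=bot.grab_frame("top")
crop(t,260,190,90,70,7,"t6.png");crop(s,70,100,130,140,5,"s6.png")
E
```

```text
t: 16.02
tcp_pos: [0.5996, -0.3182, 0.1696]
tool_rot: [-0.002, 0.041, 0.999, 0.001]
ft_force: [-0.8, 0.9, -0.3]
opening: 0.0872
t: 16.27
tcp_pos: [0.6009, -0.3154, 0.173]
tool_rot: [0.0, 0.039, 0.999, 0.0]
ft_force: [-0.5, 0.1, -1.0]
opening: 0.0873
row [0.0, -0.0, 0.002] [0.007, -0.006, 0.292] norm_mm 73 deg 0
t 16.27 tcp [ 0.6009 -0.3154  0.173 ] psi 85.6 open 87.3 F [-0.5  0.1 -1. ] j [-0.6   0.39  1.43  0.    1.32 -2.09]
```

View pics/t6.png

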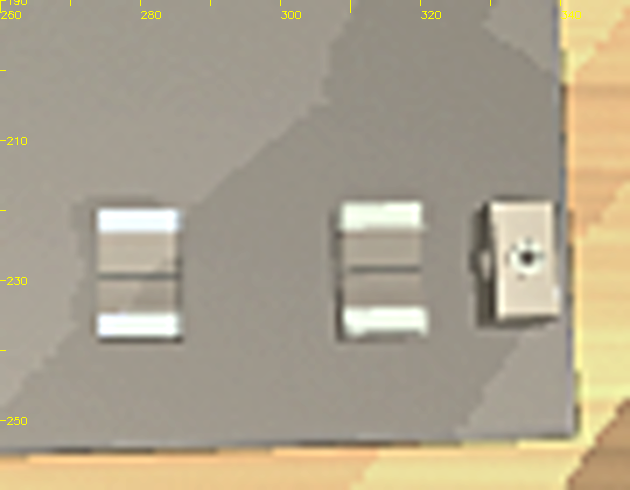

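View pics/s6.png

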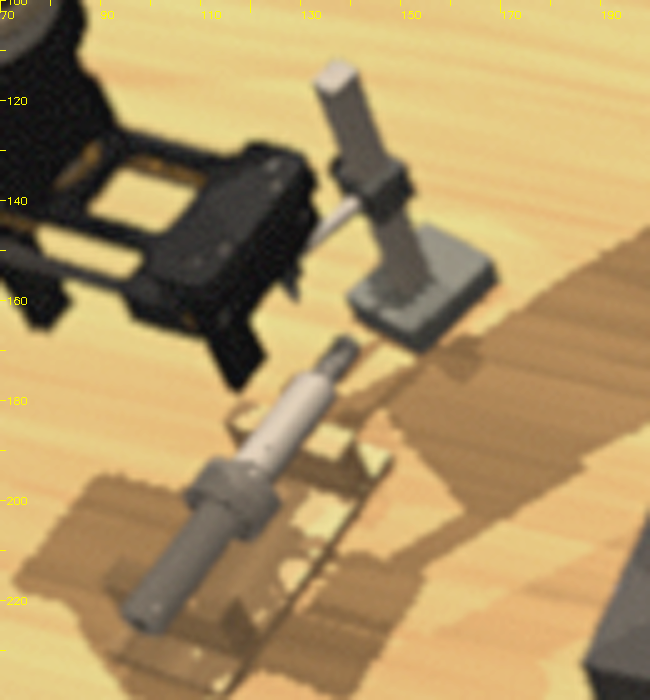

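```bash
python3 -m crank '[[0,0,0,0.007,-0.006,0.15,100],[0,0,0,0.007,-0.006,0.3,100],[0,0,0,0.007,-0.006,0.38,100],[0,0,0,0.007,-0.006,0.38,100]]'; python3 -m crank '[[0,0,0,0,0,0,100]]';python3 g.py .599 -.3168 .042 85.4;  python3 - <<'E'
from h import *
s=bot.grab_frame("scene");t=bot.grab_frame("top")
crop(t,370,150,80,110,6,"t7.png");crop(s,70,120,100,120,6,"s7.png")
E
```

```text
t: 16.88
tcp_pos: [0.598, -0.3171, 0.0762]
tool_rot: [-0.001, 0.038, 0.999, 0.001]
ft_force: [0.2, -0.2, 0.6]
opening: 0.0871
t: 17.0
tcp_pos: [0.6, -0.3188, 0.0797]
tool_rot: [0.001, 0.039, 0.999, -0.001]
ft_force: [0.3, -0.2, -0.2]
opening: 0.087
row [-0.001, 0.002, 0.002] [0.005, 0.008, 0.151] norm_mm 38 deg 0
t 17.00 tcp [ 0.6    -0.3188  0.0797] psi 85.6 open 87.0 F [ 0.3 -0.2 -0.2] j [-0.6   0.48  1.49 -0.    1.16 -2.1 ]
```

View pics/t7.png

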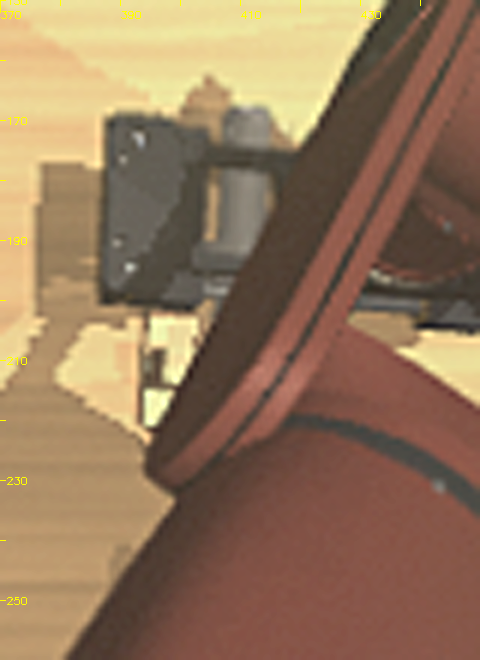

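View pics/s7.png

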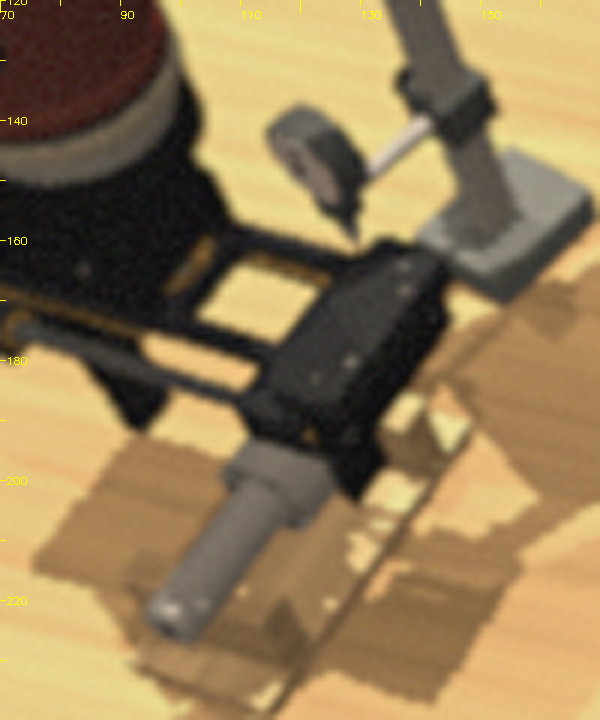

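```bash
python3 -m crank '[[0,0,0,0.005,0.008,0.08,100],[0,0,0,0.005,0.008,0.148,100],[0,0,0,0.005,0.008,0.148,100],[0,0,0,0.005,0.008,0.148,100]]'; python3 g.py .599 -.3168 .042 85.4;  python3 - <<'E'
from h import *
s=bot.grab_frame("scene");t=bot.grab_frame("top")
crop(s,70,140,90,100,7,"s8.png")
print(proj(s,(.599,-.3168,.05)))
E
```

```text
t: 17.6
tcp_pos: [0.5976, -0.316, 0.0403]
tool_rot: [-0.0, 0.039, 0.999, 0.0]
ft_force: [0.1, 0.3, -0.7]
opening: 0.0874
row [0.0, -0.0, 0.002] [-0.006, -0.003, -0.007] norm_mm 2 deg 0
t 17.60 tcp [ 0.5976 -0.316   0.0403] psi 85.6 open 87.4 F [ 0.1  0.3 -0.7] j [-0.6   0.53  1.51 -0.    1.1  -2.1 ]
(np.float64(116.35631070094945), np.float64(198.21680668965922))
```

View pics/s8.png

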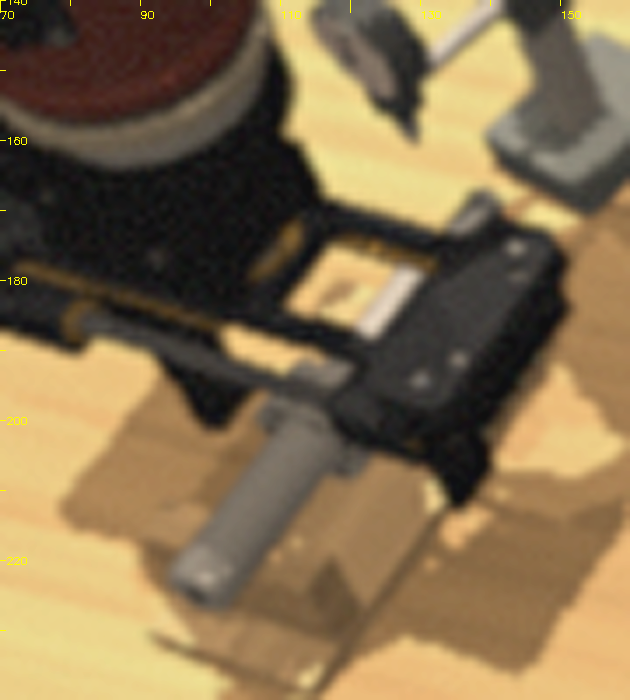

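```bash
python3 -m crank '[[0,0,0,-0.006,-0.002,-0.007,60],[0,0,0,-0.006,-0.002,-0.007,35],[0,0,0,-0.006,-0.002,-0.007,35],[0,0,0,-0.006,-0.002,-0.007,35],[0,0,0,-0.006,-0.002,-0.007,35]]' 40;python3 -m crank '[[0,0,0,0,0,0,35],[0,0,0,0,0,0,35],[0,0,0,0,0,0,35]]' 50; python3 g.py .599 -.3168 .042 85.4
```

```text
t: 18.32
tcp_pos: [0.5992, -0.3167, 0.0425]
tool_rot: [-0.0, 0.039, 0.999, -0.0]
ft_force: [-0.4, -1.1, 0.1]
opening: 0.0449
t: 18.7
tcp_pos: [0.5992, -0.319, 0.0431]
tool_rot: [0.0, 0.039, 0.999, -0.002]
ft_force: [-1.0, -6.3, 0.8]
opening: 0.0388
row [-0.002, 0.001, 0.002] [0.001, 0.009, 0.004] norm_mm 2 deg 0
t 18.70 tcp [ 0.5992 -0.319   0.0431] psi 85.6 open 38.8 F [-1.  -6.3  0.8] j [-0.6   0.53  1.51 -0.    1.1  -2.1 ]
```

```bash
python3 -m crank '[[0,0,0,0,0,-0.03,35],[0,0,0,0,0,-0.08,35],[0,0,0,0,0,-0.15,35],[0,0,0,0,0,-0.25,35],[0,0,0,0,0,-0.35,35]]';python3 -m crank '[[0,0,0,0,0,0,35]]'; python3 g.py .5035 -.005 .2 1.7; python3 - <<'E'
from h import *
s=bot.grab_frame("scene");t=bot.grab_frame("top")
crop(s,50,100,120,140,5,"s9.png");
E
```

```text
t: 19.32
tcp_pos: [0.5995, -0.3164, 0.1318]
tool_rot: [0.0, 0.038, 0.999, 0.0]
ft_force: [0.3, 0.0, -5.4]
opening: 0.039
t: 19.45
tcp_pos: [0.6013, -0.3179, 0.1342]
tool_rot: [0.003, 0.038, 0.999, -0.002]
ft_force: [0.6, -0.5, -5.2]
opening: 0.0388
row [0.001, 0.005, 0.932] [0.485, 1.217, -0.27] norm_mm 334 deg 84
t 19.45 tcp [ 0.6013 -0.3179  0.1342] psi 85.6 open 38.8 F [ 0.6 -0.5 -5.2] j [-0.6   0.42  1.46  0.    1.25 -2.1 ]
```

View pics/s9.png

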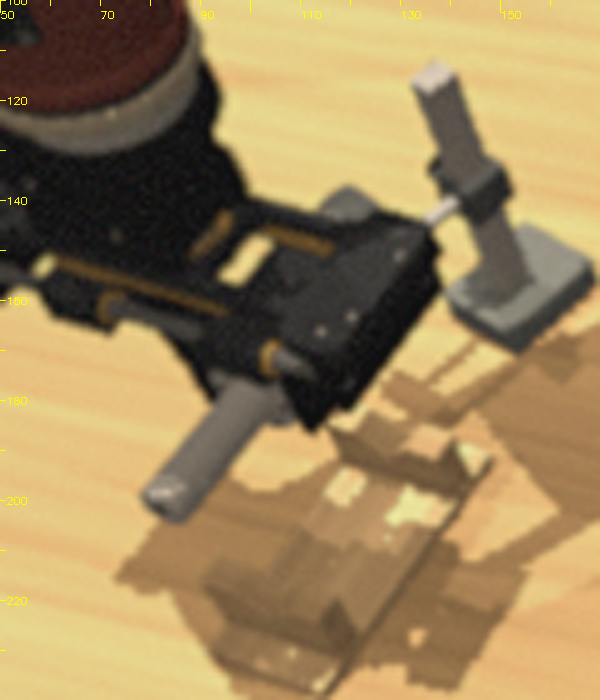

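```bash
python3 -m crank '[[0,0,0,0,0,-0.2,35],[0,0,0.05,0.04,0.15,-0.27,35],[0,0,0.16,0.12,0.35,-0.27,35],[0,0,0.27,0.22,0.55,-0.27,35],[0,0,0.38,0.3,0.75,-0.27,35]]';python3 -m crank '[[0,0,0,0,0,0,35]]'; python3 g.py .5035 -.005 .17 1.7
```

```text
t: 20.18
tcp_pos: [0.537, -0.1221, 0.1957]
tool_rot: [-0.002, 0.334, 0.943, 0.0]
ft_force: [1.6, -1.0, -4.4]
opening: 0.039
t: 20.3
tcp_pos: [0.5367, -0.12, 0.1956]
tool_rot: [-0.002, 0.33, 0.944, 0.001]
ft_force: [0.1, -0.3, -5.0]
opening: 0.0388
row [-0.002, -0.003, 0.553] [0.39, 0.277, 0.104] norm_mm 122 deg 50
t 20.30 tcp [ 0.5367 -0.12    0.1956] psi 51.5 open 38.8 F [ 0.1 -0.3 -5. ] j [-0.36  0.08  1.76  0.    1.31 -1.26]
```

```bash
python3 -m crank '[[0,0,0.11,0.1,0.07,0,35],[0,0,0.22,0.2,0.14,0,35],[0,0,0.33,0.3,0.21,0,35],[0,0,0.44,0.39,0.277,0,35],[0,0,0.553,0.39,0.277,0,35]]';python3 -m crank '[[0,0,0,0,0,0,35],[0,0,0,0,0,0,35]]'; python3 g.py .5035 -.005 .17 1.7; python3 - <<'E'
from h import *
s=bot.grab_frame("scene");t=bot.grab_frame("top")
import pickle; pickle.dump((s,t),open("f2.pkl","wb"))
crop(s,160,120,150,130,5,"s10.png");crop(t,230,170,120,90,6,"t10.png")
E
```

```text
t: 20.92
tcp_pos: [0.505, -0.0077, 0.1963]
tool_rot: [-0.001, 0.698, 0.716, -0.001]
ft_force: [0.4, -0.8, -5.3]
opening: 0.039
t: 21.18
tcp_pos: [0.5059, -0.0096, 0.197]
tool_rot: [-0.0, 0.696, 0.718, -0.0]
ft_force: [0.1, 0.4, -5.5]
opening: 0.039
row [-0.001, 0.0, 0.001] [0.019, -0.009, 0.108] norm_mm 27 deg 0
t 21.18 tcp [ 0.5059 -0.0096  0.197 ] psi 1.8 open 39.0 F [ 0.1  0.4 -5.5] j [-0.17 -0.04  1.87 -0.    1.31 -0.21]
```

View pics/s10.png

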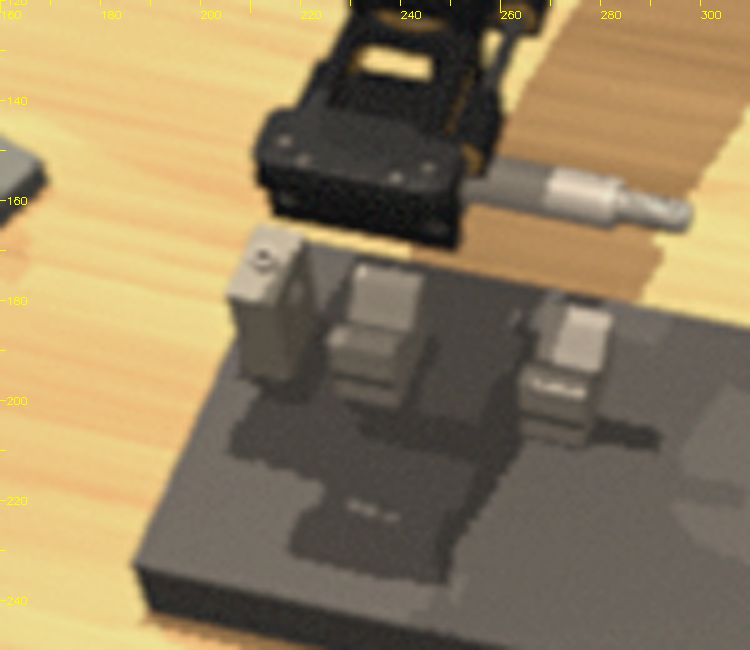

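View pics/t10.png

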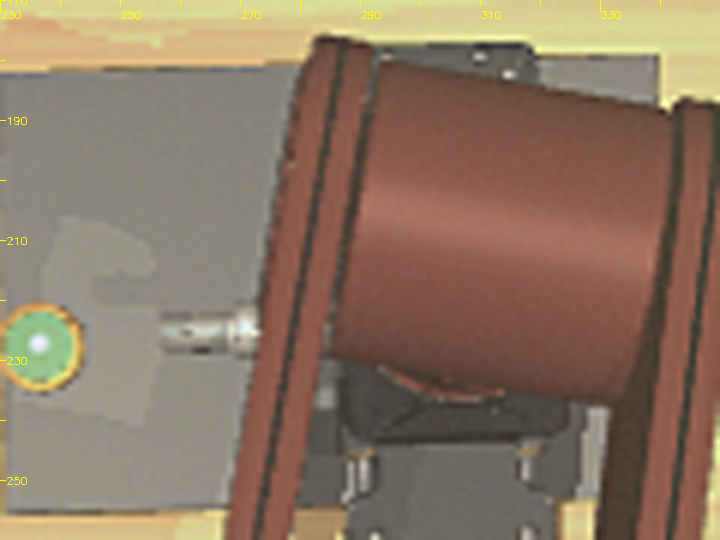

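```bash
python3 - <<'E'
from h import *
import pickle; s,t=pickle.load(open("f2.pkl","rb"))
np.set_printoptions(precision=4,suppress=True)
print(tri(s,(297.5,162.5),t,(256.2,224.8)))
for z in (.195,.2,.205,.21): print(z,onz(s,297.5,162.5,z),onz(t,256.2,224.8,z))
from h import *
# vees top-face centres in current frame
f=s
E
```

```text
(array([0.5021, 0.096 , 0.1984]), np.float64(0.00043004417620696707))
0.195 [0.4992 0.0951 0.195 ] [0.5023 0.0963 0.195 ]
0.2 [0.5035 0.0961 0.2   ] [0.5019 0.0961 0.2   ]
0.205 [0.5077 0.0971 0.205 ] [0.5015 0.0959 0.205 ]
0.21 [0.5119 0.0981 0.21  ] [0.5012 0.0958 0.21  ]
```

```bash
python3 g.py .5028 -.0065 .094 1.7; python3 -m crank '[[0,0,0,-0.012,-0.012,0.1,35],[0,0,0,-0.012,-0.012,0.2,35],[0,0,0,-0.012,-0.012,0.3,35],[0,0,0,-0.012,-0.012,0.38,35],[0,0,0,-0.012,-0.012,0.38,35]]';python3 -m crank '[[0,0,0,0,0,0,35]]';  python3 g.py .5028 -.0065 .084 1.7;python3 - <<'E'
from h import *
s=bot.grab_frame("scene");t=bot.grab_frame("top")
import pickle; pickle.dump((s,t),open("f2.pkl","wb"))
crop(s,180,120,150,130,5,"s11.png");crop(t,230,170,120,90,6,"t11.png")
E
```

```text
row [-0.0, 0.0, 0.0] [0.013, -0.012, 0.413] norm_mm 103 deg 0
t 21.27 tcp [ 0.506  -0.0096  0.1972] psi 1.7 open 39.3 F [-0.4 -1.  -5. ] j [-0.17 -0.04  1.87 -0.    1.31 -0.2 ]
t: 21.9
tcp_pos: [0.5014, -0.0122, 0.1007]
tool_rot: [-0.002, 0.697, 0.717, -0.001]
ft_force: [-0.6, 0.4, -6.1]
opening: 0.039
t: 22.02
tcp_pos: [0.5038, -0.0124, 0.1034]
tool_rot: [0.0, 0.697, 0.717, 0.0]
ft_force: [0.1, -0.1, -5.4]
opening: 0.0391
row [0.001, 0.0, -0.001] [0.024, -0.003, 0.078] norm_mm 20 deg 0
t 22.02 tcp [ 0.5038 -0.0124  0.1034] psi 1.6 open 39.1 F [ 0.1 -0.1 -5.4] j [-0.18  0.07  1.96 -0.    1.12 -0.21]
```

View pics/s11.png

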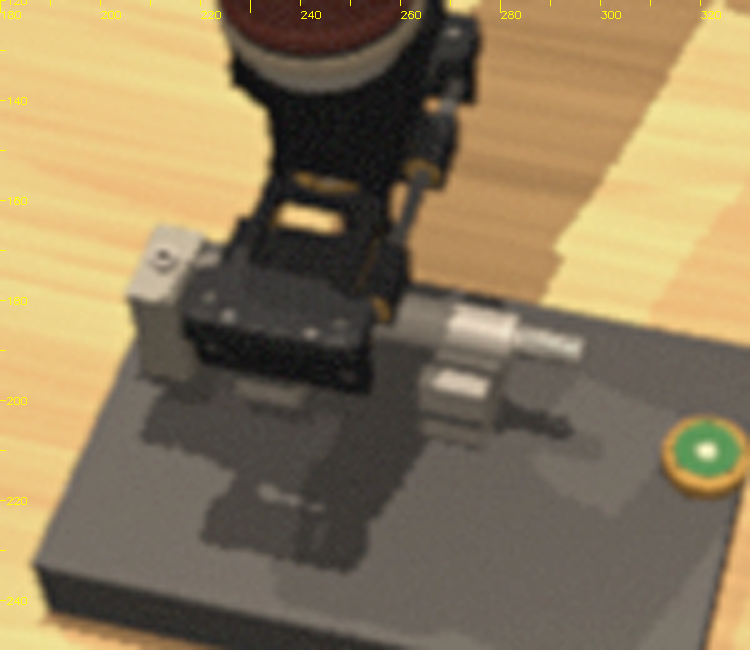

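```bash
python3 -m crank '[[0,0,0,0.024,-0.003,0,35],[0,0,0,0.024,-0.003,0.015,35],[0,0,0,0.024,-0.003,0.03,35],[0,0,0,0.024,-0.003,0.045,35],[0,0,0,0.024,-0.003,0.045,35]]';  python3 g.py .5028 -.0065 .084 1.7
```

```text
t: 22.75
tcp_pos: [0.5017, -0.0061, 0.0907]
tool_rot: [-0.0, 0.697, 0.717, -0.0]
ft_force: [0.0, -0.1, -5.8]
opening: 0.039
row [-0.001, -0.0, -0.001] [-0.002, 0.004, 0.027] norm_mm 7 deg 0
t 22.75 tcp [ 0.5017 -0.0061  0.0907] psi 1.6 open 39.0 F [ 0.  -0.1 -5.8] j [-0.17  0.08  1.97 -0.    1.09 -0.2 ]
```

```bash
python3 -m crank '[[0,0,0,-0.002,0.004,0.006,35],[0,0,0,-0.002,0.004,0.012,35],[0,0,0,-0.002,0.004,0.016,35],[0,0,0,-0.002,0.004,0.016,35]]';  python3 g.py .5028 -.0065 .084 1.7
```

```text
t: 23.25
tcp_pos: [0.5035, -0.0068, 0.0891]
tool_rot: [0.0, 0.697, 0.717, -0.0]
ft_force: [-7.7, 0.2, 9.1]
opening: 0.0391
row [0.0, 0.0, -0.001] [0.001, -0.003, 0.02] norm_mm 5 deg 0
t 23.25 tcp [ 0.5035 -0.0068  0.0891] psi 1.6 open 39.1 F [-7.7  0.2  9.1] j [-0.17  0.09  1.96 -0.    1.09 -0.2 ]
```

```bash
python3 -m crank '[[0,0,0,0,0,0,47],[0,0,0,0,0,0,50],[0,0,0,0,0,0,55],[0,0,0,0,0,0,55],[0,0,0,0,0,0,60]]';  python3 g.py .5028 -.0065 .084 1.7; python3 -m crank '[[0,0,0,0,0,-0.05,60],[0,0,0,0,0,-0.15,65],[0,0,0,0,0,-0.4,80],[0,0,0,0,0,-0.6,100],[0,0,0,0,0,-0.6,100]]';python3 g.py .45 -.15 .25 20
```

```text
t: 23.88
tcp_pos: [0.5034, -0.0066, 0.0874]
tool_rot: [0.0, 0.697, 0.717, 0.0]
ft_force: [0.1, 0.3, -0.1]
opening: 0.0507
row [0.0, 0.0, -0.001] [0.001, -0.002, 0.014] norm_mm 3 deg 0
t 23.88 tcp [ 0.5034 -0.0066  0.0874] psi 1.6 open 50.7 F [ 0.1  0.3 -0.1] j [-0.17  0.09  1.97  0.    1.08 -0.2 ]
t: 24.5
tcp_pos: [0.5063, -0.0071, 0.2437]
tool_rot: [0.005, 0.697, 0.717, 0.003]
ft_force: [-0.5, 0.4, 0.5]
opening: 0.0788
row [0.007, 0.002, -0.204] [-0.565, -0.241, -0.026] norm_mm 154 deg 18
t 24.50 tcp [ 0.5063 -0.0071  0.2437] psi 1.6 open 78.8 F [-0.5  0.4  0.5] j [-0.17 -0.08  1.83  0.    1.39 -0.2 ]
```

```bash
python3 - <<'E'
from h import *
import pickle; s,t=pickle.load(open("f0.pkl","rb"))
crop(t,388,222,48,55,12,"tg.png");crop(s,110,105,62,70,9,"sg.png")
f=bot.grab_frame("top");s=bot.grab_frame("scene");crop(f,240,180,110,80,7,"t12.png");crop(s,190,140,110,100,7,"s12.png")
E
```

```text
(no output)
```

View pics/tg.png

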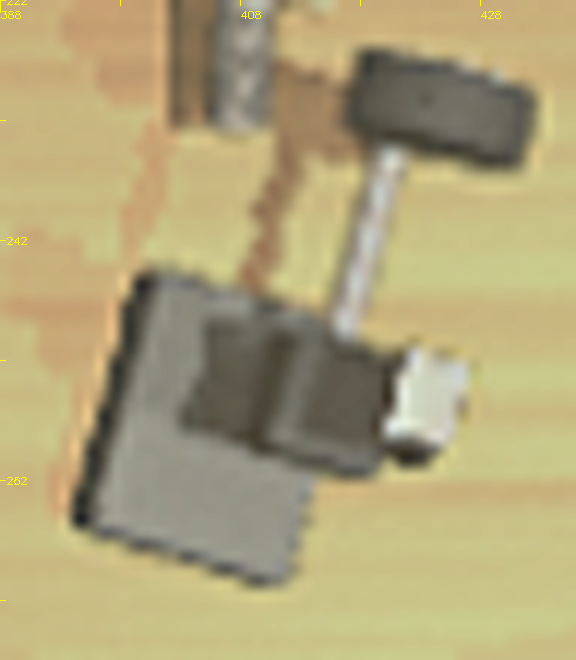

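View pics/sg.png

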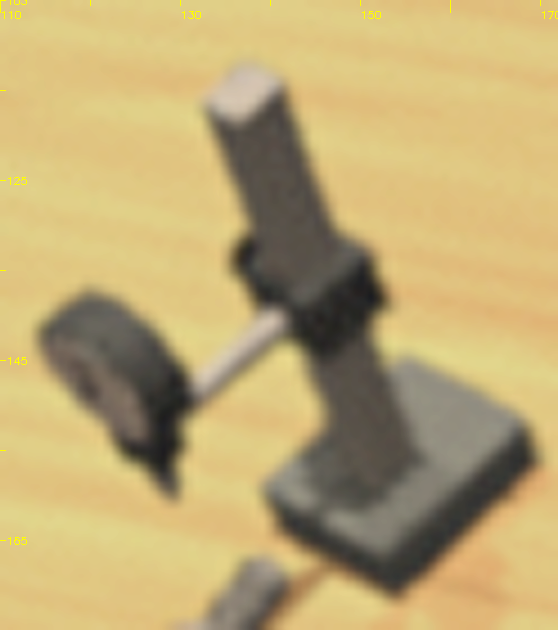

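View pics/s12.png

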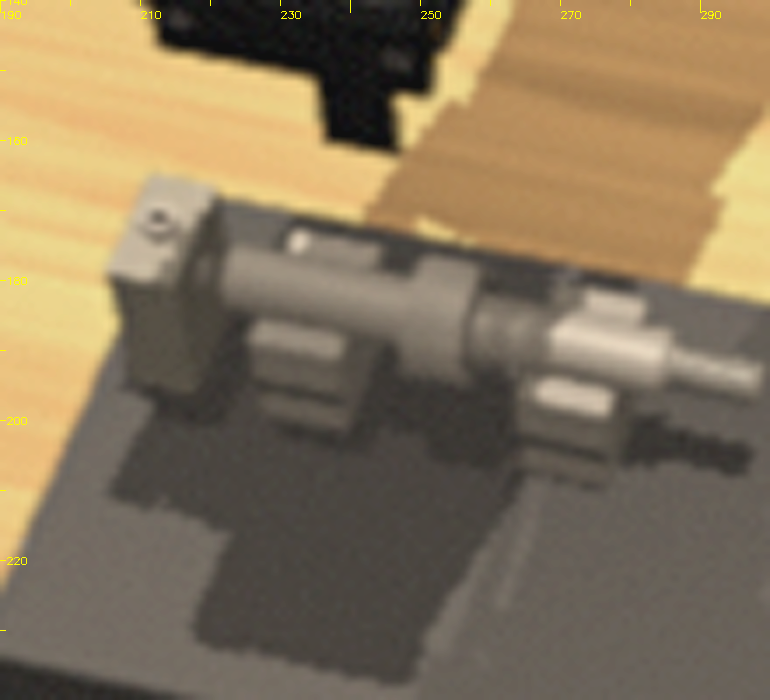

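```bash
python3 - <<'E'
from h import *
import pickle; s,t=pickle.load(open("f0.pkl","rb"))
np.set_printoptions(precision=4,suppress=True)
T=lambda x,y,h:onz(t,388+x/12-.5,222+y/12-.5,h)
S=lambda x,y,h:onz(s,110+x/9-.5,105+y/9-.5,h)
ang=lambda d:np.degrees(np.arctan2(d[1],d[0]))
print("coltop",T(432,395,.165),S(246,93,.165), tri(t,(388+432/12-.5,222+395/12-.5),s,(110+246/9-.5,105+93/9-.5)))
a=T(395,150,.092)-T(345,330,.092);print("arm",a,ang(a))
W=[T(155,273,.022),T(92,520,.022),T(283,580,.022)]
print(W,ang(W[0]-W[1]),ang(W[2]-W[1]),[np.linalg.norm(W[i]-W[1]) for i in (0,2)])
b=[S(265,490,.022),S(398,565,.022),S(528,430,.022),S(405,360,.022)]
print(np.array(b),np.mean(b,0),[(np.linalg.norm(b[i]-b[i-1]),ang(b[i]-b[i-1])) for i in range(4)])
d=S(185,400,.092)-S(280,325,.092);print("arm s",ang(d))
print("tip",tri(t,(0,0),s,(0,0))[0]*0, S(172,497,.0666))
E
```

```text
coltop [ 0.4307 -0.314   0.165 ] [ 0.4334 -0.3119  0.165 ] (array([ 0.4306, -0.3147,  0.1618]), np.float64(0.0007345776920480031))
arm [ 0.0393 -0.0123  0.    ] -17.368648210963606
[array([ 0.4603, -0.2962,  0.022 ]), array([ 0.4037, -0.2802,  0.022 ]), array([ 0.3896, -0.3247,  0.022 ])] -15.761573649663266 -107.63449220499744 [np.float64(0.058818933586088036), np.float64(0.046739997522057666)]
[[ 0.4527 -0.3407  0.022 ]
 [ 0.4682 -0.2913  0.022 ]
 [ 0.4108 -0.2774  0.022 ]
 [ 0.395  -0.3242  0.022 ]] [ 0.4317 -0.3084  0.022 ] [(np.float64(0.06001716189214985), np.float64(-16.016375239406088)), (np.float64(0.05177115856157231), np.float64(72.5910645172894)), (np.float64(0.05913425613512145), np.float64(166.35828098251181)), (np.float64(0.049354411260761726), np.float64(-108.5617404383089))]
arm s -20.520463666318125
tip [0. 0. 0.] [ 0.4944 -0.334   0.0666]
```

View pics/t12.png

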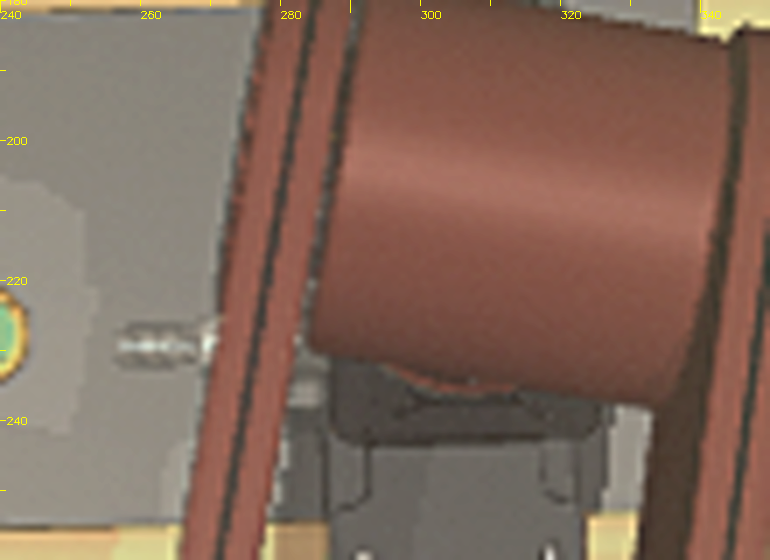

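```bash
python3 g.py .433 -.312 .25 73.7
```

```text
row [0.001, 0.001, -0.801] [-1.213, -0.316, -0.047] norm_mm 314 deg 72
t 24.60 tcp [ 0.5035 -0.0066  0.2383] psi 1.6 open 84.0 F [-1.2 -0.4 -0.9] j [-0.17 -0.08  1.83 -0.    1.39 -0.2 ]
```

```bash
python3 -m crank '[[0,0,-0.11,-0.2,-0.05,-0.05,100],[0,0,-0.22,-0.4,-0.1,-0.05,100],[0,0,-0.33,-0.6,-0.15,-0.05,100],[0,0,-0.44,-0.75,-0.2,-0.05,100],[0,0,-0.53,-0.75,-0.2,-0.05,100]]'; python3 -m crank '[[0,0,0,0,0,0,100]]';python3 g.py .433 -.312 .23 73.7;python3 - <<'E'
from h import *
f=bot.grab_frame("top");s=bot.grab_frame("scene");
import pickle; pickle.dump((s,f),open("f3.pkl","wb"))
crop(f,240,190,110,60,7,"t13.png");crop(s,190,140,110,100,7,"s13.png")
E
```

```text
t: 25.22
tcp_pos: [0.4566, -0.1975, 0.2477]
tool_rot: [-0.002, 0.347, 0.938, 0.0]
ft_force: [-0.7, 0.8, 0.2]
opening: 0.0873
t: 25.35
tcp_pos: [0.4574, -0.1954, 0.248]
tool_rot: [-0.002, 0.349, 0.937, 0.0]
ft_force: [-0.1, 0.4, -0.7]
opening: 0.0871
row [0.0, -0.002, -0.273] [-0.231, -0.417, 0.071] norm_mm 120 deg 25
t 25.35 tcp [ 0.4574 -0.1954  0.248 ] psi 49.2 open 87.1 F [-0.1  0.4 -0.7] j [-0.56 -0.1   1.83  0.    1.41 -1.42]
```

View pics/t13.png

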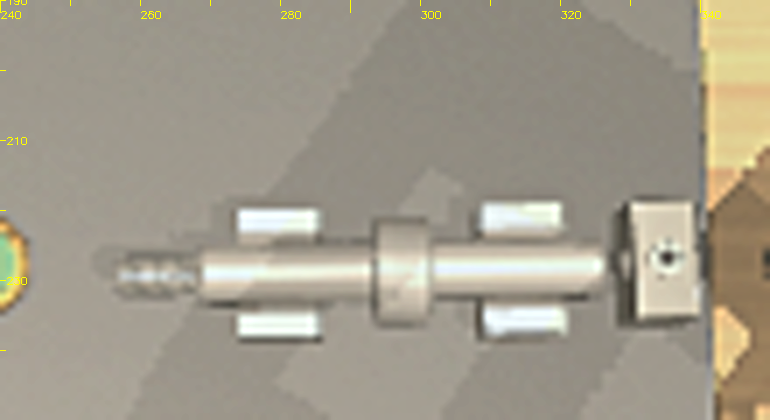

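```bash
python3 - <<'E'
from h import *
import pickle; s,t=pickle.load(open("f3.pkl","rb"))
np.set_printoptions(precision=4,suppress=True)
T=lambda x,y,h=.0906:onz(t,240+x/7-.5,190+y/7-.5,h)[:2]
for n,p in dict(stub=(116,275),jend=(202,273),flange=(402,272),plain=(606,267)).items(): print(n,T(*p))
print("veeA",(T(482,203,.09)+T(563,202,.09)+T(566,335,.09)+T(485,337,.09))/4,"veeB",(T(237,208,.09)+T(320,208,.09)+T(321,337,.09)+T(238,339,.09))/4)
print("stop",(T(631,203,.11)+T(697,202,.11)+T(700,315,.11)+T(637,317,.11))/4)
E
```

```text
stub [0.4994 0.1003]
jend [0.5002 0.0684]
flange [ 0.5005 -0.0059]
plain [ 0.5023 -0.0819]
veeA [ 0.5016 -0.0513] veeB [0.5002 0.0398]
stop [ 0.5038 -0.1018]
```

View pics/s13.png

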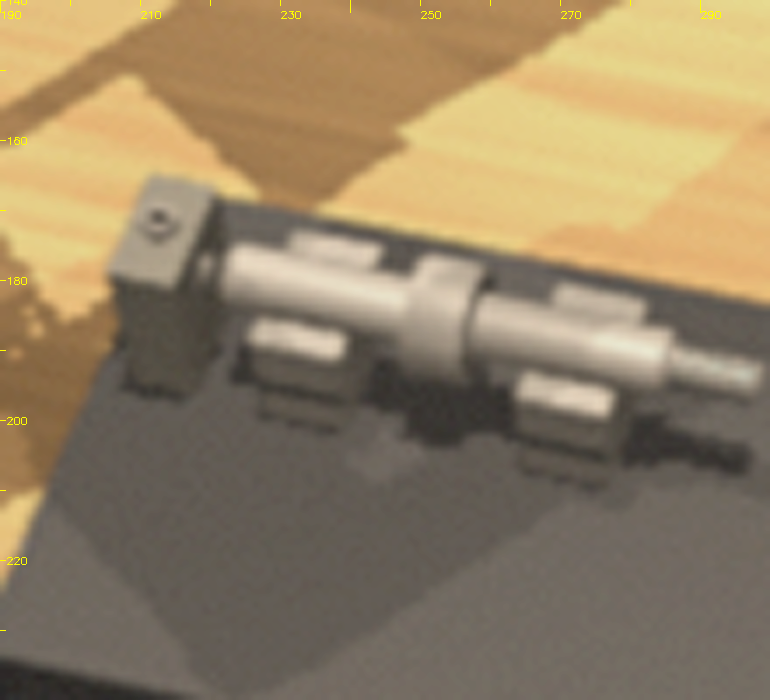

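```bash
python3 -m crank '[[0,0,-0.09,-0.07,-0.12,0,100],[0,0,-0.18,-0.14,-0.25,0.02,100],[0,0,-0.273,-0.21,-0.38,0.05,100],[0,0,-0.273,-0.231,-0.417,0.071,100],[0,0,-0.273,-0.231,-0.417,0.071,100]]'; python3 -m crank '[[0,0,0,0,0,0,100],[0,0,0,0,0,0,100]]';python3 g.py .433 -.312 .137 73.7;python3 - <<'E'
from h import *
f=bot.grab_frame("top");s=bot.grab_frame("scene");
import pickle; pickle.dump((s,f),open("f3.pkl","wb"))
crop(s,90,60,100,110,7,"s14.png")
E
```

```text
t: 26.08
tcp_pos: [0.434, -0.3115, 0.2311]
tool_rot: [-0.001, 0.142, 0.99, 0.001]
ft_force: [-0.2, 1.1, -0.4]
opening: 0.0872
t: 26.32
tcp_pos: [0.4348, -0.3112, 0.2324]
tool_rot: [0.0, 0.14, 0.99, -0.0]
ft_force: [0.5, -0.2, 0.5]
opening: 0.087
row [-0.0, 0.0, 0.002] [0.006, -0.005, 0.382] norm_mm 95 deg 0
t 26.32 tcp [ 0.4348 -0.3112  0.2324] psi 73.9 open 87.0 F [ 0.5 -0.2  0.5] j [-0.77  0.    1.76  0.    1.37 -2.06]
```

View pics/s14.png

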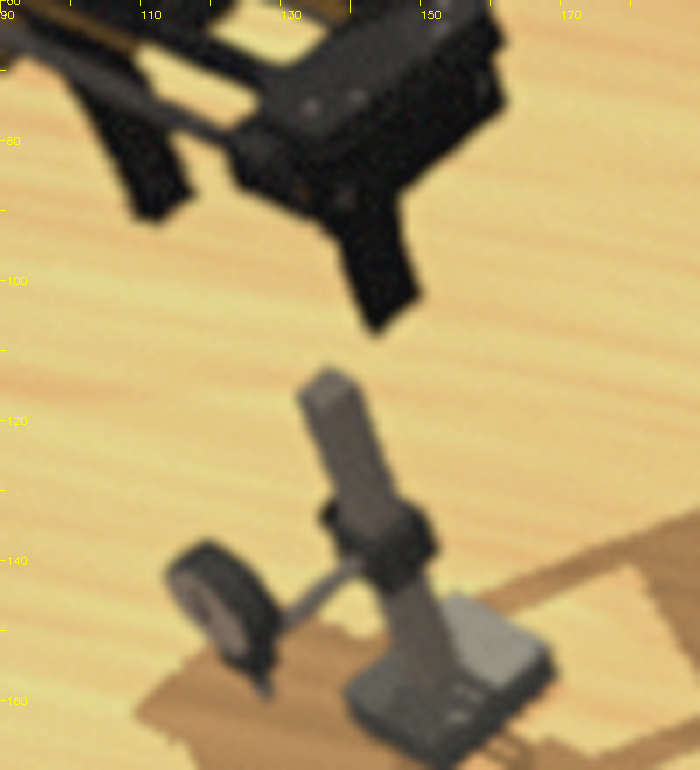

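```bash
python3 -m crank '[[0,0,0,0.006,-0.005,0.15,100],[0,0,0,0.006,-0.005,0.28,100],[0,0,0,0.006,-0.005,0.28,100],[0,0,0,0.006,-0.005,0.28,100]]'; python3 g.py .433 -.312 .137 73.7;python3 - <<'E'
from h import *
f=bot.grab_frame("top");s=bot.grab_frame("scene");
crop(s,90,80,90,90,8,"s15.png");crop(f,380,215,80,70,8,"t15.png")
for a in (-1,1):
  print(proj(s,(.433+a*.0437*.28,-.312+a*.0437*.96,.15)))
print(proj(s,(.433,-.312,.165)))
E
```

```text
t: 26.92
tcp_pos: [0.4332, -0.3133, 0.1635]
tool_rot: [0.001, 0.14, 0.99, -0.0]
ft_force: [-0.5, 0.4, 0.9]
opening: 0.087
row [-0.0, 0.001, 0.002] [0.002, 0.005, 0.106] norm_mm 27 deg 0
t 26.93 tcp [ 0.4332 -0.3133  0.1635] psi 73.9 open 87.0 F [-0.5  0.4  0.9] j [-0.77  0.07  1.83  0.    1.24 -2.06]
(np.float64(125.08001696088309), np.float64(112.64444510548161))
(np.float64(152.58125501723666), np.float64(126.39622235840764))
(np.float64(136.86328388188778), np.float64(114.69452997349799))
```

View pics/s15.png

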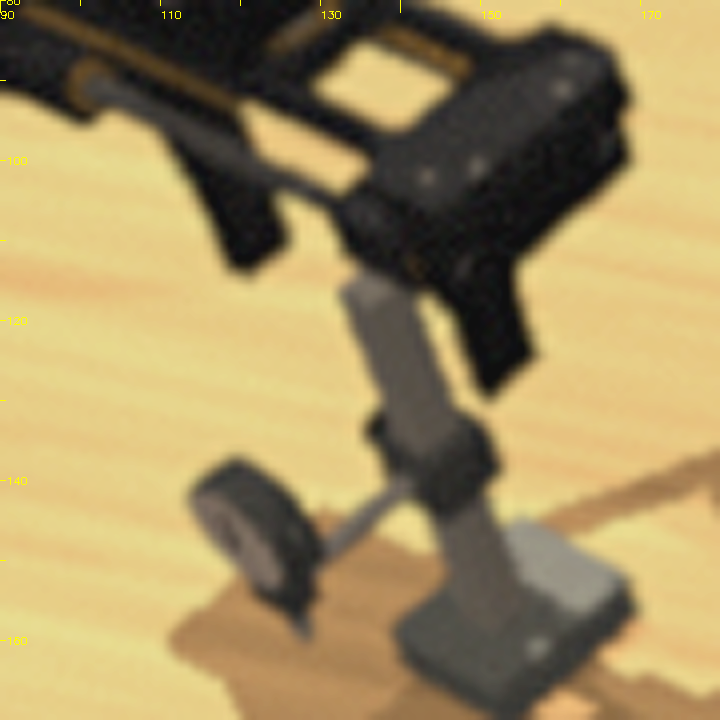

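View pics/t15.png

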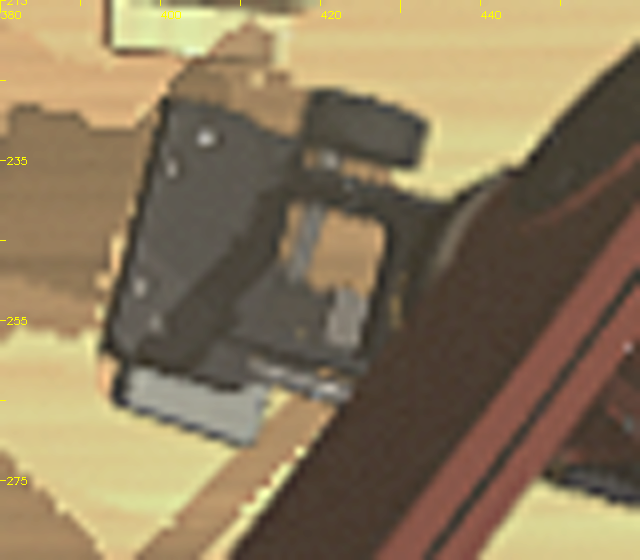

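```bash
python3 -m crank '[[0,0,0,0.002,0.005,0.05,100],[0,0,0,0.002,0.005,0.104,100],[0,0,0,0.002,0.005,0.104,80],[0,0,0,0.002,0.005,0.104,60]]' 15; python3 -m crank '[[0,0,0,0,0,0,50],[0,0,0,0,0,0,40],[0,0,0,0,0,0,30]]' 10;python3 g.py .433 -.312 .137 73.7;python3 - <<'E'
from h import *
f=bot.grab_frame("top");s=bot.grab_frame("scene");
crop(s,90,80,90,90,8,"s16.png");crop(f,380,215,80,70,8,"t16.png")
E
```

```text
t: 27.52
tcp_pos: [0.4322, -0.3115, 0.1358]
tool_rot: [-0.0, 0.14, 0.99, 0.0]
ft_force: [0.3, -0.0, 0.5]
opening: 0.0745
t: 27.9
tcp_pos: [0.4325, -0.3117, 0.1363]
tool_rot: [0.0, 0.14, 0.99, -0.0]
ft_force: [0.9, 0.9, -0.1]
opening: 0.045
row [-0.0, 0.0, 0.002] [-0.002, -0.0, -0.003] norm_mm 1 deg 0
t 27.90 tcp [ 0.4325 -0.3117  0.1363] psi 73.9 open 45.0 F [ 0.9  0.9 -0.1] j [-0.77  0.09  1.86  0.    1.19 -2.06]
```

View pics/s16.png

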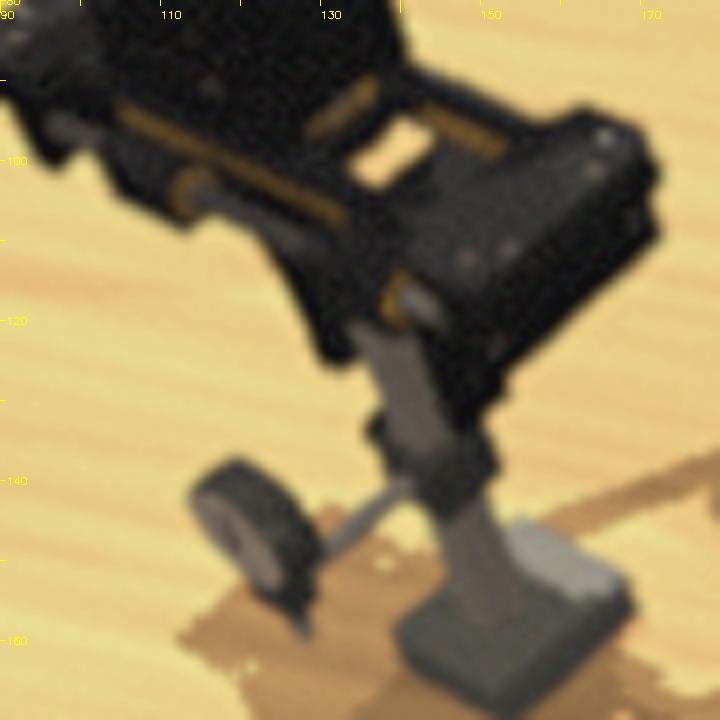

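View pics/t16.png

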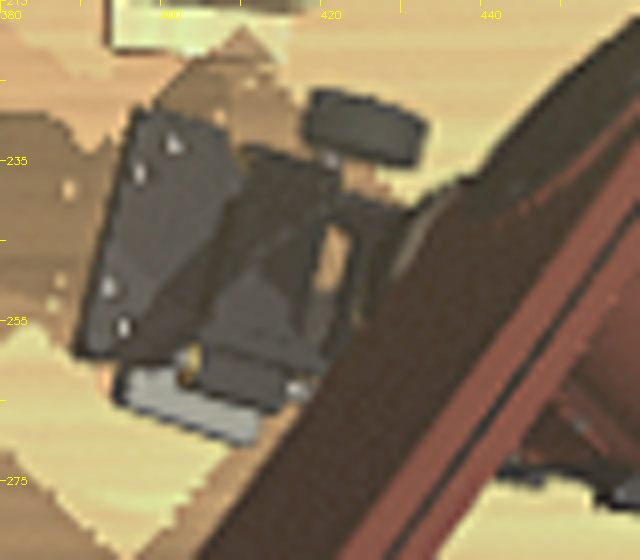

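```bash
python3 -m crank '[[0,0,0,0,0,0,25],[0,0,0,0,0,0,20],[0,0,0,0,0,0,10],[0,0,0,0,0,0,5],[0,0,0,0,0,0,5]]' 10;python3 -m crank '[[0,0,0,0,0,0,5],[0,0,0,0,0,0,5],[0,0,0,0,0,0,5]]' 50;python3 g.py .433 -.312 .137 73.7
```

```text
t: 28.62
tcp_pos: [0.4323, -0.3115, 0.1361]
tool_rot: [-0.0, 0.14, 0.99, 0.0]
ft_force: [-0.8, 0.8, 0.8]
opening: 0.0137
t: 29.0
tcp_pos: [0.4323, -0.3115, 0.136]
tool_rot: [-0.0, 0.14, 0.99, 0.0]
ft_force: [-0.8, -0.3, 1.4]
opening: 0.0137
row [0.0, -0.0, 0.002] [-0.003, -0.001, -0.004] norm_mm 1 deg 0
t 29.00 tcp [ 0.4323 -0.3115  0.136 ] psi 73.9 open 13.7 F [-0.8 -0.3  1.4] j [-0.77  0.09  1.86  0.    1.19 -2.06]
```

```bash
python3 -m crank '[[0,0,0,0,0,-0.05,5],[0,0,0,0,0,-0.15,5],[0,0,0,0,0,-0.35,5],[0,0,0,0,0,-0.55,5],[0,0,0,0,0,-0.7,5]]';python3 -m crank '[[0,0,0.1,-0.1,0,0,5],[0,0,0.21,-0.2,0.1,0,5],[0,0,0.32,-0.25,0.25,0,5],[0,0,0.43,-0.3,0.4,0,5],[0,0,0.54,-0.3,0.5,0,5]]';python3 -m crank '[[0,0,0,0,0,0,5]]';python3 g.py .568 -.004 .30 -88.3;python3 - <<'E'
from h import *
f=bot.grab_frame("top");s=bot.grab_frame("scene");
crop(s,80,30,220,180,3,"s17.png")
E
```

```text
t: 29.62
tcp_pos: [0.4325, -0.3116, 0.3136]
tool_rot: [0.001, 0.14, 0.99, -0.001]
ft_force: [0.3, -0.1, -4.8]
opening: 0.0137
t: 30.25
tcp_pos: [0.5398, -0.2105, 0.3106]
tool_rot: [-0.001, 0.537, 0.844, 0.0]
ft_force: [-0.1, 0.1, -4.8]
opening: 0.0137
t: 30.38
tcp_pos: [0.5394, -0.2103, 0.3107]
tool_rot: [-0.001, 0.534, 0.845, 0.0]
ft_force: [-0.3, 0.1, -4.7]
opening: 0.0136
row [-0.001, -0.0, 1.263] [0.696, 0.457, 0.044] norm_mm 209 deg 114
t 30.38 tcp [ 0.5394 -0.2103  0.3107] psi 25.4 open 13.6 F [-0.3  0.1 -4.7] j [-0.51  0.07  1.55  0.    1.52 -0.95]
```

View pics/s17.png

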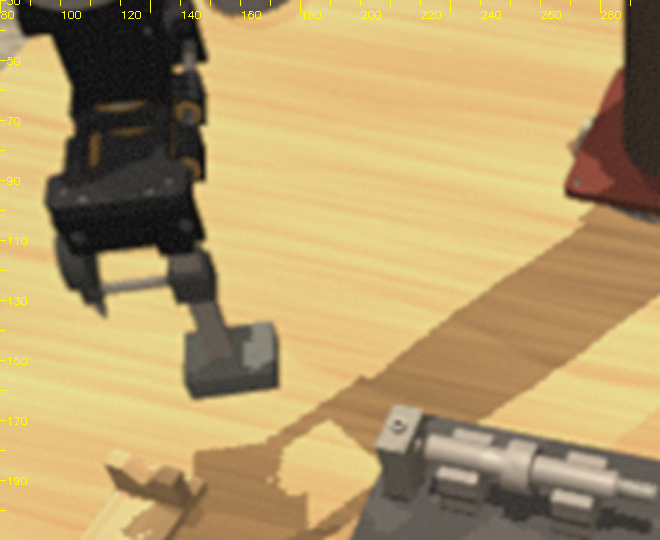

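```bash
python3 -m crank '[[0,0,0.11,0.14,0.1,0,5],[0,0,0.22,0.28,0.2,0,5],[0,0,0.33,0.42,0.3,0,5],[0,0,0.44,0.56,0.4,0,5],[0,0,0.55,0.696,0.457,0,5]]';python3 -m crank '[[0,0,0.11,0,0,0,5],[0,0,0.22,0,0,0,5],[0,0,0.33,0,0,0,5],[0,0,0.44,0,0,0,5],[0,0,0.55,0,0,0,5]]';python3 g.py .568 -.004 .30 -88.3;
```

```text
t: 31.1
tcp_pos: [0.5683, -0.0059, 0.3109]
tool_rot: [0.0, 0.841, 0.541, -0.0]
ft_force: [0.2, 0.0, -4.3]
opening: 0.0134
t: 31.72
tcp_pos: [0.568, -0.0075, 0.311]
tool_rot: [0.0, 0.99, 0.139, -0.0]
ft_force: [-0.4, 0.5, -4.9]
opening: 0.0133
row [0.0, 0.0, 0.158] [0.004, -0.013, 0.044] norm_mm 12 deg 14
t 31.73 tcp [ 0.568  -0.0075  0.311 ] psi -74.0 open 13.3 F [-0.4  0.5 -4.9] j [-0.15  0.04  1.58 -0.    1.52  1.14]
```

```bash
python3 -m crank '[[0,0,0.08,0.004,-0.013,0,5],[0,0,0.158,0.004,-0.013,0.1,5],[0,0,0.158,0.004,-0.013,0.24,5],[0,0,0.158,0.004,-0.013,0.24,5],[0,0,0.158,0.004,-0.013,0.24,5]]';python3 -m crank '[[0,0,0,0,0,0,5]]';python3 g.py .568 -.004 .20 -88.3;python3 - <<'E'
from h import *
f=bot.grab_frame("top");s=bot.grab_frame("scene");
import pickle; pickle.dump((s,f),open("f4.pkl","wb"))
crop(s,180,80,120,140,5,"s18.png");crop(f,240,140,110,110,6,"t18.png")
E
```

```text
t: 32.35
tcp_pos: [0.5687, -0.0036, 0.2524]
tool_rot: [0.0, 1.0, 0.018, 0.001]
ft_force: [0.3, -0.4, -4.5]
opening: 0.0136
t: 32.48
tcp_pos: [0.5693, -0.0033, 0.2532]
tool_rot: [0.0, 1.0, 0.018, 0.002]
ft_force: [0.4, -0.5, -4.3]
opening: 0.0139
row [0.0, -0.002, 0.004] [-0.006, 0.003, 0.213] norm_mm 53 deg 0
t 32.48 tcp [ 0.5693 -0.0033  0.2532] psi -87.9 open 13.9 F [ 0.4 -0.5 -4.3] j [-0.14  0.07  1.65 -0.    1.41  1.39]
```

View pics/s18.png

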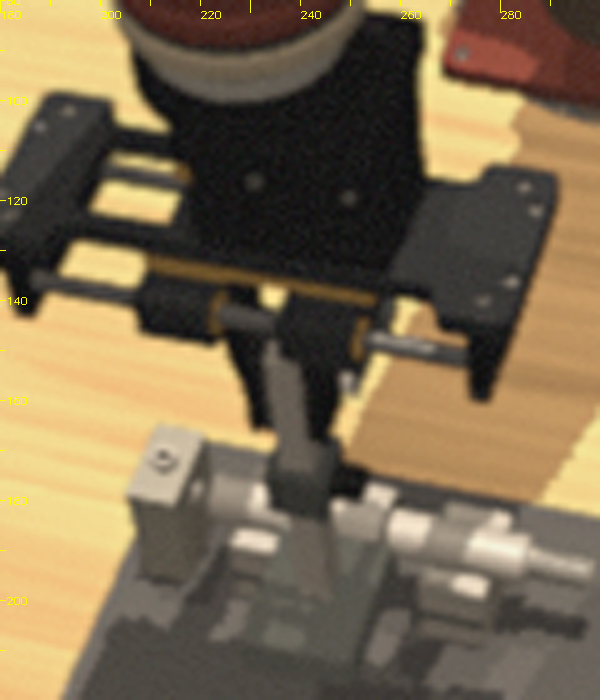

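View pics/t18.png

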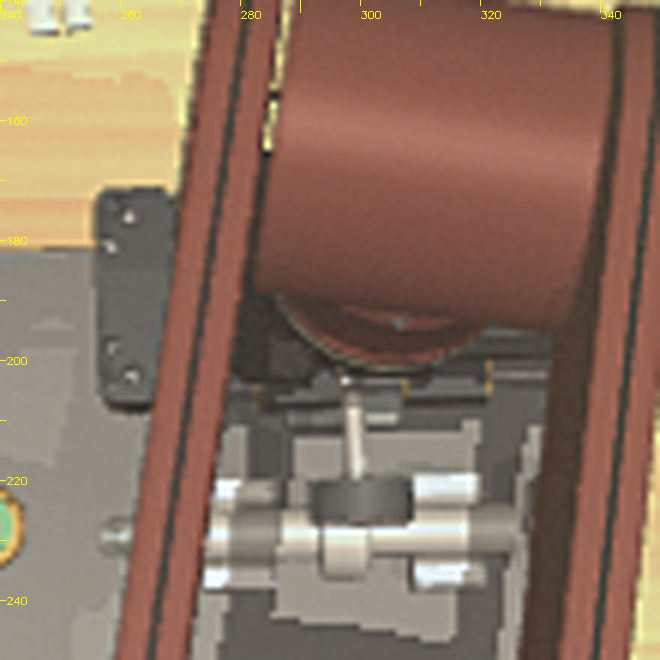

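```bash
python3 - <<'E'
from h import *
import pickle; s,t=pickle.load(open("f4.pkl","rb"))
T=lambda x,y,h:onz(t,240+x/6-.5,140+y/6-.5,h)
print("dialtop",T(361,483,.256),T(361,500,.246),"arm",T(353,395,.209),T(360,470,.209))
E
python3 -m crank '[[0,0,0.004,-0.006,0.003,0.07,5],[0,0,0.004,-0.006,0.003,0.14,5],[0,0,0.004,-0.006,0.003,0.2,5],[0,0,0.004,-0.006,0.003,0.2,5],[0,0,0.004,-0.006,0.003,0.2,5]]';python3 g.py .568 -.004 .186 -88.3;python3 - <<'E'
from h import *
f=bot.grab_frame("top");s=bot.grab_frame("scene");
import pickle; pickle.dump((s,f),open("f5.pkl","wb"))
crop(s,180,110,120,110,6,"s19.png");crop(f,240,140,110,110,6,"t19.png")
E
```

```text
dialtop [ 0.50861319 -0.00350668  0.256     ] [ 0.50299604 -0.00405005  0.246     ] arm [ 0.54717076 -0.00330697  0.209     ] [ 0.5176113  -0.00587668  0.209     ]
t: 33.2
tcp_pos: [0.567, -0.0036, 0.2012]
tool_rot: [0.0, 1.0, 0.015, 0.0]
ft_force: [0.9, 0.0, -4.0]
opening: 0.014
row [0.0, -0.0, 0.0] [0.004, 0.002, 0.061] norm_mm 15 deg 0
t 33.20 tcp [ 0.567  -0.0036  0.2012] psi -88.3 open 14.0 F [ 0.9  0.  -4. ] j [-0.15  0.11  1.72  0.    1.32  1.4 ]
```

View pics/s19.png

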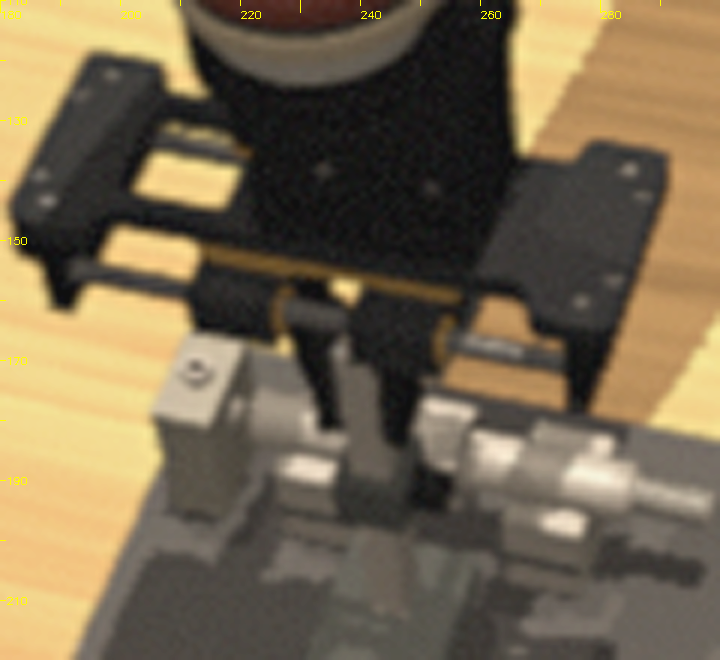

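View pics/t19.png

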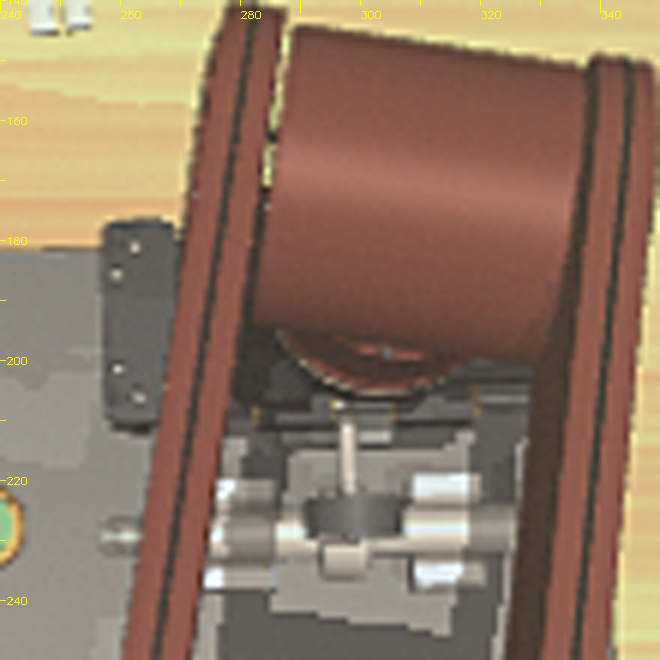

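```bash
python3 -m crank '[[0,0,0,0.003,0.002,0.015,5],[0,0,0,0.003,0.002,0.03,5],[0,0,0,0.003,0.002,0.042,5],[0,0,0,0.003,0.002,0.05,5],[0,0,0,0.003,0.002,0.05,5]]';python3 g.py .568 -.004 .186 -88.3
```

```text
t: 33.92
tcp_pos: [0.5673, -0.0041, 0.1883]
tool_rot: [-0.0, 1.0, 0.015, -0.0]
ft_force: [0.9, -0.6, -4.5]
opening: 0.0138
row [-0.0, 0.0, -0.0] [0.003, -0.0, 0.009] norm_mm 2 deg 0
t 33.92 tcp [ 0.5673 -0.0041  0.1883] psi -88.3 open 13.8 F [ 0.9 -0.6 -4.5] j [-0.15  0.12  1.73  0.    1.3   1.39]
```

```bash
python3 -m crank '[[0,0,0,0.002,0,0.004,5],[0,0,0,0.002,0,0.008,5],[0,0,0,0.002,0,0.011,5],[0,0,0,0.002,0,0.011,5]]';python3 g.py .568 -.004 .186 -88.3;python3 - <<'E'
from h import *
f=bot.grab_frame("top");s=bot.grab_frame("scene");
import pickle; pickle.dump((s,f),open("f5.pkl","wb"))
crop(s,190,140,100,90,7,"s20.png");crop(f,260,190,80,60,9,"t20.png")
E
```

```text
t: 34.42
tcp_pos: [0.5681, -0.0041, 0.1862]
tool_rot: [0.0, 1.0, 0.015, 0.0]
ft_force: [0.3, 0.5, -2.7]
opening: 0.0137
row [0.0, -0.0, -0.0] [-0.001, -0.0, 0.001] norm_mm 0 deg 0
t 34.42 tcp [ 0.5681 -0.0041  0.1862] psi -88.3 open 13.7 F [ 0.3  0.5 -2.7] j [-0.15  0.12  1.73  0.    1.29  1.4 ]
```

View pics/s20.png

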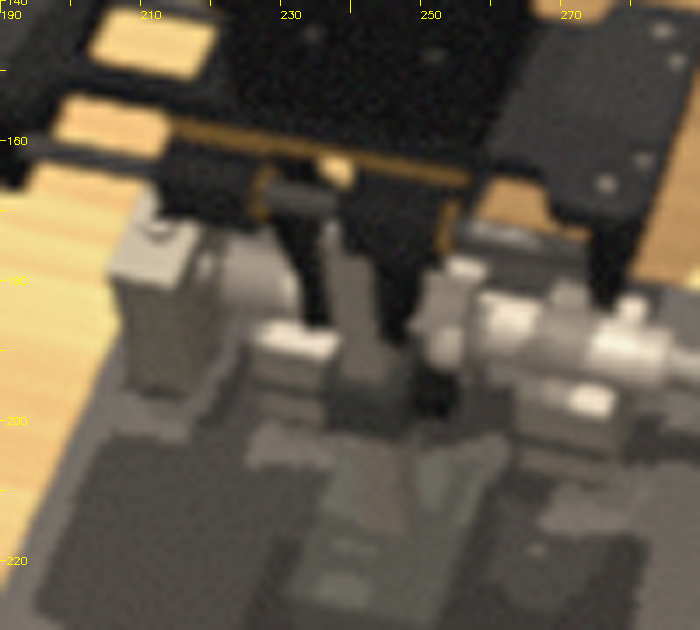

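View pics/t20.png

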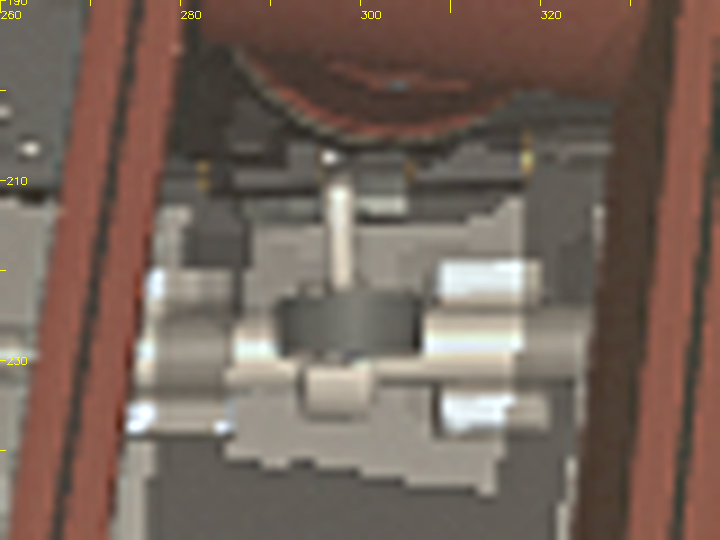

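```bash
python3 -m crank '[[0,0,0,0,0,0.002,5],[0,0,0,0,0,0.004,5],[0,0,0,0,0,0.004,5]]';python3 g.py .568 -.004 .186 -88.3
```

```text
t: 34.9
tcp_pos: [0.5685, -0.0041, 0.1861]
tool_rot: [0.0, 1.0, 0.015, 0.001]
ft_force: [-2.4, 0.6, 4.9]
opening: 0.014
row [0.0, -0.001, 0.0] [-0.002, -0.0, 0.0] norm_mm 0 deg 0
t 34.90 tcp [ 0.5685 -0.0041  0.1861] psi -88.3 open 14.0 F [-2.4  0.6  4.9] j [-0.15  0.12  1.73  0.    1.29  1.4 ]
```

```bash
python3 -m crank '[[0,0,0,0,0,0,18],[0,0,0,0,0,0,20],[0,0,0,0,0,0,25],[0,0,0,0,0,0,35],[0,0,0,0,0,0,50]]' 10;python3 -m crank '[[0,0,0,0,0,0,50],[0,0,0,0,0,0,50],[0,0,0,0,0,-0.05,50],[0,0,0,0,0,-0.1,50],[0,0,0,0,0,-0.15,50]]';python3 g.py .568 -.004 .3 -88.3
```

```text
t: 35.52
tcp_pos: [0.5679, -0.0041, 0.1847]
tool_rot: [-0.0, 1.0, 0.015, -0.0]
ft_force: [-0.6, 0.3, -0.1]
opening: 0.0337
t: 36.15
tcp_pos: [0.5684, -0.0041, 0.2239]
tool_rot: [0.0, 1.0, 0.015, 0.001]
ft_force: [0.0, -0.2, 0.3]
opening: 0.0437
row [0.0, -0.001, -0.0] [-0.001, -0.0, -0.304] norm_mm 76 deg 0
t 36.15 tcp [ 0.5684 -0.0041  0.2239] psi -88.3 open 43.7 F [ 0.  -0.2  0.3] j [-0.15  0.09  1.69  0.    1.36  1.4 ]
```

```bash
python3 -m crank '[[0,0,0,0,0,-0.2,50],[0,0,0,0,0,-0.4,50],[0,0,0,0,0,-0.5,50],[0,0,0,0,0.2,-0.5,50],[0,0,0,0,0.4,-0.5,50]]';python3 -m crank '[[0,0,0,0,0.25,0,50],[0,0,0,0,0.5,0,50],[0,0,0,-0.2,0.75,0,50],[0,0,0,-0.4,1,0,50],[0,0,0,-0.5,1,0,50]]';python3 -m crank '[[0,0,0,0,0,0,50],[0,0,0,0,0,0,50]]';python3 - <<'E'
from h import *
f=bot.grab_frame("top");s=bot.grab_frame("scene");
import pickle; pickle.dump((s,f),open("f6.pkl","wb"))
cv2.imwrite("pics/full6.png",s["img"])
crop(s,185,120,115,115,6,"s21.png");crop(f,225,165,125,100,6,"t21.png")
E
```

```text
t: 36.78
tcp_pos: [0.5713, -0.1046, 0.3492]
tool_rot: [0.0, 1.0, 0.016, 0.001]
ft_force: [-0.2, -0.8, -0.6]
opening: 0.0436
t: 37.4
tcp_pos: [0.4519, -0.3598, 0.3478]
tool_rot: [0.0, 1.0, 0.014, 0.0]
ft_force: [-0.7, -1.5, 0.0]
opening: 0.0433
t: 37.65
tcp_pos: [0.4537, -0.3576, 0.3482]
tool_rot: [0.0, 1.0, 0.014, 0.001]
ft_force: [0.7, -0.1, -0.5]
opening: 0.0437
```

View pics/s21.png

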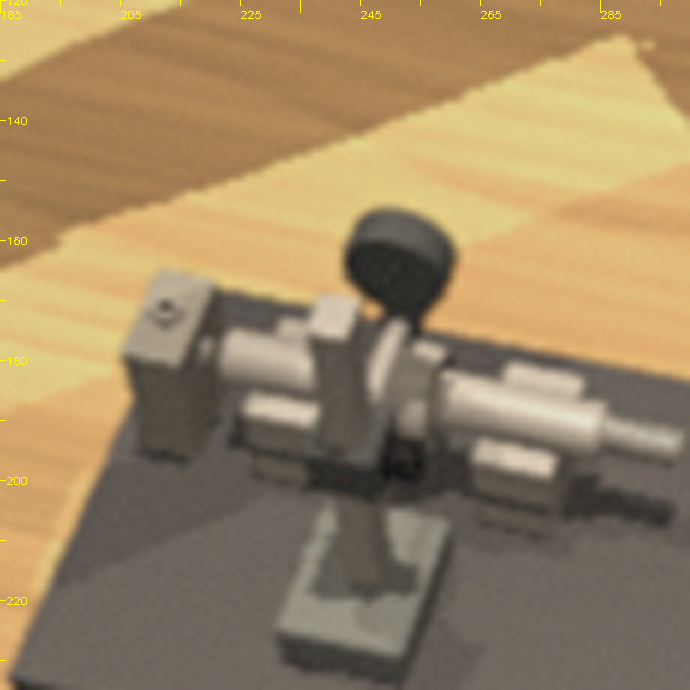

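View pics/t21.png

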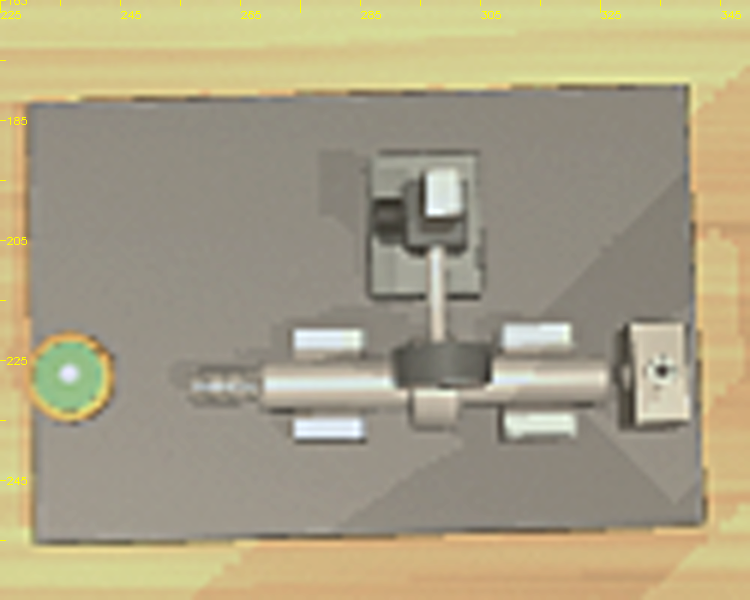

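```bash
python3 - <<'E'
from h import *
import pickle; s,t=pickle.load(open("f6.pkl","rb"))
np.set_printoptions(precision=4,suppress=True)
T=lambda x,y,h=.0906:onz(t,225+x/6-.5,165+y/6-.5,h)[:2]
S=lambda x,y,h:onz(s,185+x/6-.5,120+y/6-.5,h)[:2]
print("col",T(444,192,.215),S(336,315,.215))
print("stub",T(190,386),"plain",T(608,379),"flange y from ends",T(608,379)[1]+.075,T(190,386)[1]-.105)
print("dial",T(442,352,.189),"ends",T(394,365,.169),T(490,362,.169))
W=[T(372,152,.072),T(480,152,.072),T(482,297,.072),T(370,297,.072)];print("base",W,np.mean(W,0))
W=[S(328,503,.072),S(450,520,.072),S(410,650,.072),S(278,630,.072)];print("base s",W,np.mean(W,0))
print("flange s",S(395,370,.0906), "stop",T(659,373,.11),S(170,318,.11))
E
```

```text
col [ 0.5674 -0.0035] [ 0.57   -0.0025]
stub [0.4993 0.1001] plain [ 0.5022 -0.0812] flange y from ends -0.006231258600332176 -0.004902074056212055
dial [ 0.5066 -0.0038] ends [0.5028 0.0146] [ 0.504  -0.0243]
base [array([0.6044, 0.0204]), array([ 0.6044, -0.0276]), array([ 0.5398, -0.028 ]), array([0.5398, 0.0215])] [ 0.5721 -0.0034]
base s [array([ 0.5491, -0.0263]), array([0.544 , 0.0206]), array([0.6032, 0.0243]), array([ 0.6081, -0.0249])] [ 0.5761 -0.0016]
flange s [ 0.4949 -0.0163] stop [ 0.5035 -0.1009] [ 0.5084 -0.1005]
```

```bash
python3 - <<'E'
from h import *
import pickle; a=pickle.load(open("f0.pkl","rb"))[1]["img"];b=pickle.load(open("f6.pkl","rb"))[1]["img"]
for n,(x,y) in dict(small=(196,254),level=(236,227)).items():
    tpl=a[y-9:y+10,x-9:x+10];r=cv2.matchTemplate(b[y-20:y+21,x-20:x+21],tpl,cv2.TM_CCOEFF_NORMED);print(n,cv2.minMaxLoc(r)[1::2])
o=bot.get_obs();print(o["t"],abs(o["qvel"]).max())
bot.sign_off()
E
```

```text
small (0.9990859627723694, (11, 11))
level (0.9987335205078125, (11, 11))
37.75 0.0100523173353444
the job is handed in; nothing more can be done
```

The run-out check is set up on the plate, and I handed the job in at about 38 s of the 112 s allowed; no verdict is reported. The two vee blocks went on first, then the shaft, then the gauge. Each was held until the wrist force showed it was resting on its support, and only then released. The arm was clear of everything at the end.

| Check | Last measured | Needed |
|---|---|---|
| Vee blocks from mid-flange, along the shaft | about 45 mm on each side | 33 to 57 mm |
| Shaft from the stop's line | within about 3 mm | 12 mm |
| Shaft angle to the plate | within 1–2° | 8° |
| Flange middle to the stop point | about 95–96 mm (gap of 5–6 mm to the button) | 80 to 102 mm |
| Gauge column behind the shaft axis | about 66 mm | 54 to 76 mm |
| Gauge sideways from the flange middle | about 2–3 mm | 11 mm |
| Gauge arm angle | within about 3–4° | 14° |

The threaded stub points away from the stop. The small vee block and the bubble level show no pixel shift from the start. Nothing in the pictures showed the gauge touching the shaft, though I have no direct reading of that force.

- **Camera disagreement:** the two cameras differ by 3–5 mm in x. I used their average, which agreed with the arm's own position to about 1 mm where I compared them, on the first vee block.
- **Wrong-way shifts:** I typed two moves in the wrong direction, both in the air. One only lengthened the path of the first vee block. The other brought the plain end of the shaft to within a few millimetres of the stop before I corrected it, with no contact force seen.

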